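Load the label dispenser and press its end cap home

ROBOT

A 6-joint arm with a two-finger parallel gripper is mounted at the origin on a cart in front of the work surface, level with it; the furniture and walls round the work are solid. World frame = base frame: x ahead of the robot, y to its left, z up, the work surface at z = 0. Lengths are in m, angles in degrees, forces in N, time in s.
With the tool pointing down it reaches from about 0.35 to 0.95 m from the base axis. Payload 17.4 kg.
Tool frame: the origin (TCP) lies on the front face of the gripper's body, between the roots of the fingers; the fingertips stand 84 mm ahead of it and the grasp point (between the pads) lies 65 mm ahead of it; x points along the fingers, z is the direction in which the jaws open and shut, and the axes are right-handed (so a half turn about x gives the same grasp; the last joint's range is limited). The gripper opens to 93 mm and grips with 3 to 60 N. Pads are 15 mm wide; open, the fingers measure 128 mm over their backs; the gripper's body (75 mm by 188 mm) begins 65 mm behind the grasp point.
Start: joints at [68.595, 6.646, 82.598, -0, 90.757, -2.166], TCP at [0.222, 0.637, 0.303] pointing down, gripper open.
Joint ranges: [-162.19, 162.19], [-47.58, 125.68], [4.15, 143.07], [-65.23, 245.23], [0.69, 171.88], [-170.13, 170.13]. Speed limits (degrees/s): [108.29, 108.29, 127.2, 180, 180, 180].

INTERFACE

Orientations are given as a 3x3 rotation matrix whose columns are the frame's x, y, z axes.
In Python, from station import manip gives the robot as it stands.
- The arm moves only by the shell command python3 -m inch 'ROWS' [OPENING]. ROWS is JSON, a list of rows, each a list of 2 entries, a list of its own where there are three numbers: the shift along the tool's x, y, z in units of 30 mm (1.0 is 30 mm), then the turn, a rotation vector about the tool's x, y, z in units of 6 degrees (1.0 is 6 degrees). In form: [[[dx, dy, dz], [ax, ay, az]], ...]. A call has 1 to 12 rows; each row is the pose to reach, as a shift and turn from the pose commanded when the call began, along the tool's axes at that moment; what a row does not reach only later rows make up. A row lasts 1/10 s, in which the tool goes at most 50 mm and 8.59 degrees, less where a joint would pass 70% of its speed; a pose out of reach is approached as far as the arm can. A call with a gripper value outside its range is refused whole. OPENING is the finger opening in mm, from 0 to 93, set as the call begins (- or left out, the last holds). The fingers move at their own pace and stop on an object; the grip force is fixed at half the most. Time passes only in rows, so rows that repeat a pose let the fingers close. It gives the time, the measured TCP pose, the force and the opening at its end, in the units of the state.
- manip.observe(): the state, without advancing time (a new reading comes with each control period).
- manip.snapshot(name): name is "scene" or "top" or "wrist"; returns a dict with "pixels" (420x560x3 uint8, red, green, blue), "depth" (420x560 float32, m along the optical axis (not along the pixel's ray), 0 where there is no reading), "camera_matrix" (3x3 intrinsics, pixels), "R" (3x3) and "t" (3): a world point X has camera coordinates R X + t; the wrist camera has in their place "hand_eye" (4x4, takes a point from camera to tool coordinates, whose origin is the TCP and whose axes are the tool frame's). Camera axes: x right, y down, z forward; pixel columns grow to the right and rows downward; lengths in m; the calibration is good to about 2 mm. A picture is of the moment at which its call begins: read the wrist's pose just before it.
- manip.job_done(): hands the job in, once; it reports no verdict.
Trained networks look in a picture, given as the dict that the camera call returned (one of the last four; its "shot" number tells which), for a name from the list of things; names that differ only in an ending like _2 or _b are one class to them, and where a whole thing is asked for, a point or a joint stands for the part that bears it (a point fixed in the world has none). Each returns a list of dicts, best first, with "conf" (0 to 1); they miss things now and then, are a little off and sometimes report something else, mostly with a low value. They report only what shows in the picture. A call takes as long as a camera call.
- manip.recognise(picture, name): "xyz" ([x, y, z] in m, in world coordinates, good to about 4 mm: the middle of the surface that is visible of it).
The state is a dict: "clock": time; "joint_pos": joint angles; "joint_vel": joint speeds; "joint_torque": joint torques, N m; "eef_pos": TCP position; "tcp_rot": TCP orientation; "ft_force": force on the tool from outside, world axes, zero at the start; "torque": the same for the moment, N m; "gripper_width": opening from 0.0 (shut) to 1.0 (fully open).
Only numpy, scipy, OpenCV 4.12 (cv2) and the standard library are available. Lean on these libraries where they do the work, as an engineer would, in place of code of your own. Each camera call takes 0.05 s, during which the arm holds its last target.

TASK

Load the label dispenser: slide the wide label roll onto the horizontal spindle first, up against the sprung brake disc, then the narrow roll against it, since the narrow one runs out sooner and must stay at the open end. Then push the end cap on, open end first, until it squeezes both rolls against the brake disc and stays there with no play: feel for the spring, press to about 10 N on the rolls and never to 20 N, which crushes the cores. Let go and leave everything else on the worktop where it is.

Things in the scene. Friction and masses are not known exactly. Their poses are not given: they have to be found in the camera images.
- dispenser: Grey desktop label dispenser, fixed: base 136 x 165 x 13 mm, upright cheek plate 100 mm wide, 117 mm high, a level spindle standing out from the cheek along the body's -y; steel guide bar (38 mm high) and toothed tear bar (48 mm high, 64 mm from the spindle's axis) on its -x side. Nothing beside the spindle is higher. Origin: centre of the base's underside, z up.
- spindle_root (a point): Point on the spindle's axis at the cheek's face, dispenser frame (0, +50, 80) mm. A black brake disc (50 mm) rides on a clamped collar whose thumb screw, behind the disc, is 107 mm high. Unpressed, the disc's outer face is 20 to 34 mm from the cheek's face, set anew each time, not measured: find it by feel. It gives 3 mm against a damped spring (2 N at touch, 10 N at 1.6 mm, 17 N at 3 mm), then is solid.
- spindle_tip (a point): Centre of the spindle's free end, dispenser frame (0, -70, 80) mm; axes as the dispenser's. The spindle is a bare aluminium rod, 20 mm diameter, 120 mm long; its last 12 mm taper to 10 mm diameter.
- spring_leaves (a point): Point on the spindle's axis 92 mm from the cheek's face, amid two spring leaves, one on either side of the rod (its +x and -x), reaching from 77 to 112 mm from the cheek's face, bulging to 23.6 mm overall width from 84 to 101 mm. The rolls pass over them freely; the cap takes 3 to 8 N to push on and 3 to 5 N to slide along them; let go, it creeps back 2 mm at most and is held.
- wide_roll: The wide roll of white labels: 56 mm outside diameter, 40 mm wide, cardboard core with a 25 mm through bore, 90 to 180 g. Origin: its centre; the bore runs along its y. It lies on the rails of the refill tray, bore level, centre 39 mm above the worktop. Which of the three places on the tray it has varies.
- narrow_roll: The narrow roll of white labels: 56 mm outside diameter like the wide one but only 24 mm wide, 25 mm through bore, 55 to 110 g. Origin: its centre; the bore runs along its y. It lies on the tray's rails, bore level, centre 39 mm above the worktop.
- end_cap: Black ribbed plastic end cap: a round cup of 46 mm diameter, 44 mm long, with a blind bore of 22 mm diameter and 40 mm depth, 40 to 85 g. Origin: its centre; its axis is its y, the open end at +y (22 mm from the origin), the closed end at -y. It lies on the tray's rails, axis level, open end toward the tray's +y, centre 33 mm above the worktop.
- cap_mouth (a point): Centre of the end cap's open end, on its axis; axes as the end cap's.
- refill_tray: Grey refill tray, 96 x 206 mm with a 5 mm floor, fixed to the worktop; two steel rails (8 mm diameter, tops 14 mm high, 28 mm apart) run along its y and carry the two rolls and the cap in line, their bores along the rails, about 62 mm from centre to centre; end walls 20 mm, side lips 9 mm high. Origin: centre of its underside.
- espresso_cup: Bystander: small white porcelain cup, 61 x 79 x 56 mm. Origin: centre of its underside.
- marker: Bystander: black felt pen lying down, 133 x 12 x 14 mm. Origin: underside, mid length.
- timer: Bystander: flat white kitchen timer, 58 x 64 x 16 mm. Origin: centre of its underside.
- tape_roll: Bystander: roll of brown packing tape lying flat, 52 mm diameter, 19 mm high. Origin: centre of its underside.

How it is judged (in metres and radians):
On the way, in this order (a step that is already met when the one before it is completed fails the run):
1. the wide roll is on the spindle, its outer face at least 30 mm in from the tip (x of wide_roll in the frame of dispenser between -0.0045 and 0.0045 m and z of wide_roll in the frame of dispenser between 0.0755 and 0.0845 m and y of wide_roll in the frame of dispenser between -0.018 and 0.016 m and angle between the y axis of wide_roll and the y axis of dispenser, either way round below 0.15 rad), for 0.2 s.
2. the narrow roll is on the spindle outside the wide one (all of step 1 and x of narrow_roll in the frame of dispenser between -0.0045 and 0.0045 m and z of narrow_roll in the frame of dispenser between 0.0755 and 0.0845 m and y of narrow_roll in the frame of dispenser between -0.054 and -0.016 m and angle between the y axis of narrow_roll and the y axis of dispenser, either way round below 0.15 rad), for 0.2 s.
3. the end cap presses both rolls together against the brake disc (at least 5 N through cap, narrow roll and wide roll to the disc) (x of end_cap in the frame of dispenser between -0.0045 and 0.0045 m and z of end_cap in the frame of dispenser between 0.0755 and 0.0845 m and y of end_cap in the frame of dispenser between -0.076 and -0.05 m and angle between the y axis of end_cap and the y axis of dispenser, either way round below 0.15 rad and contact force between end_cap and narrow_roll above 5 N and contact force between narrow_roll and wide_roll above 5 N and contact force between wide_roll and dispenser above 5 N), for 0.1 s.
At the end, for the whole second after the job is handed in: Wide roll, narrow roll and end cap sit on the spindle in this order from the brake disc out, on its axis (4.5 mm, 0.15 rad), gaps between them at most about 1.5 mm, the cap still pressing on the rolls (over 0.5 N), all at rest and let go (x of wide_roll in the frame of dispenser between -0.0045 and 0.0045 m and z of wide_roll in the frame of dispenser between 0.0755 and 0.0845 m and y of wide_roll in the frame of dispenser between -0.007 and 0.016 m and angle between the y axis of each of wide_roll, narrow_roll, end_cap and the y axis of dispenser, either way round below 0.15 rad and x of narrow_roll in the frame of dispenser between -0.0045 and 0.0045 m and z of narrow_roll in the frame of dispenser between 0.0755 and 0.0845 m and y of narrow_roll in the frame of dispenser between -0.039 and -0.017 m and x of end_cap in the frame of dispenser between -0.0045 and 0.0045 m and z of end_cap in the frame of dispenser between 0.0755 and 0.0845 m and y of end_cap in the frame of dispenser between -0.074 and -0.05 m and distance between wide_roll and narrow_roll below 0.0335 m and distance between narrow_roll and cap_mouth below 0.0142 m and contact force between end_cap and narrow_roll above 0.5 N and linear speed of each of wide_roll, narrow_roll, end_cap below 0.02 m/s); the robot touches nothing.
It fails at once if the rolls are pressed with more than 20 N (cores crushed) (contact force between end_cap and narrow_roll above 20 N or contact force between narrow_roll and wide_roll above 20 N or contact force between wide_roll and dispenser above 20 N).
It fails at once if a bystander (cup, felt pen, timer, tape roll) is shifted more than 30 mm (distance of any of espresso_cup, marker, timer, tape_roll from where it was at the start of the episode above 0.03 m).
It also fails if it takes over 72 s, if anything falls off the work surface, if the arm or the gripper's body presses on something with over 40 N, if the wrist force passes 120 N, or if a joint passes its speed limit or range.

## Working session

There is one attempt and no reset: what is moved stays moved. The work goes in short steps, Python scripts to look and compute and a shell command to move; the robot and the scene stay as the last step left them, time stands still between calls to the robot, and variables do not carry over. Pictures are saved under pics/ and viewed, and the job is handed in when it is done.

```bash
ls -la; mkdir -p pics; python3 - <<'E'
from station import manip
import cv2
s=manip.observe()
for k,v in s.items(): print(k,v)
for n in ["scene","top","wrist"]:
    p=manip.snapshot(n)
    cv2.imwrite(f"pics/{n}0.png",p["pixels"][:,:,::-1])
    if n!="wrist": print(n,p["camera_matrix"],p["R"],p["t"])
    else: print(p["hand_eye"])
    for o in ["dispenser","wide_roll","narrow_roll","end_cap","refill_tray","spindle_tip","spindle_root","cap_mouth","espresso_cup","marker","timer","tape_roll"]:
        try:
            r=manip.recognise(p,o); print(n,o,[(q["conf"],q["xyz"]) for q in r[:2]])
        except Exception as e: print(o,e)
print(manip.observe()["clock"])
E
```

```text
total 12
drwxr-xr-x  3 agent agent 4096 Dec  6 18:58 .
drwxr-xr-x 23 root  root  4096 Dec  6 18:58 ..
drwxr-xr-x  2 agent agent 4096 Dec  6 18:58 pics
clock 0.0
joint_pos [ 6.85932716e+01  6.67314504e+00  8.26343988e+01  1.78943687e-04
  9.07563400e+01 -2.16480072e+00]
joint_vel [ 0.00939266 -0.01555399 -0.02928941  0.02694388 -0.08462594 -0.11503959]
joint_torque [-4.60870706e-04 -7.21242714e+01 -6.22619462e+01  7.78938504e-02
  2.37055676e-02 -8.91818536e-05]
eef_pos [0.22241051 0.63719616 0.30203126]
tcp_rot [[-4.09860416e-04 -9.44135465e-01  3.29557364e-01]
 [-1.03692293e-03  3.29557616e-01  9.44134896e-01]
 [-9.99999378e-01  4.52379329e-05 -1.11406834e-03]]
ft_force [-0.40321131  0.24864081 -0.29141913]
torque [ 0.08319179  0.03228087 -0.03238242]
gripper_width 1.0023886953215084
scene [[452.12496426   0.         281.42665456]
 [  0.         452.12496426 205.15665985]
 [  0.           0.           1.        ]] [[ 0.53093912 -0.84735868 -0.00932257]
 [-0.33146912 -0.1975425  -0.92255362]
 [ 0.77989221  0.49290995 -0.38575628]] [-0.26067118  0.24788657  0.72963774]
scene dispenser
[... 1357 characters left out ...]
16, -0.1564, 0.0216])]
top marker [(0.8, [0.3784, 0.2297, 0.008])]
top timer [(0.68, [0.3634, 0.0058, 0.0134]), (0.35, [0.6692, -0.155, 0.0266])]
top tape_roll [(0.58, [0.3678, -0.2478, 0.0171])]
[[-9.18219074e-04 -2.42435471e-01  9.70167099e-01 -8.25940321e-02]
 [ 1.38885147e-03 -9.70166881e-01 -2.42434102e-01  6.88393970e-02]
 [ 9.99998614e-01  1.12481038e-03  1.22753259e-03 -6.49637511e-04]
 [ 0.00000000e+00  0.00000000e+00  0.00000000e+00  1.00000000e+00]]
wrist dispenser []
wrist wide_roll []
wrist narrow_roll []
wrist end_cap []
wrist refill_tray []
wrist spindle_tip []
wrist spindle_root []
wrist cap_mouth []
wrist espresso_cup []
wrist marker []
wrist timer []
wrist tape_roll []
1.95
```

View pics/scene0.png

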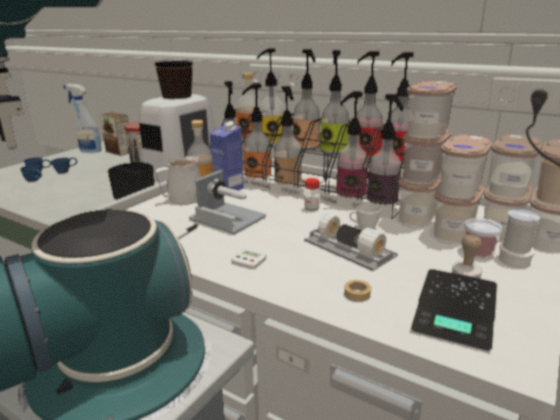

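View pics/top0.png

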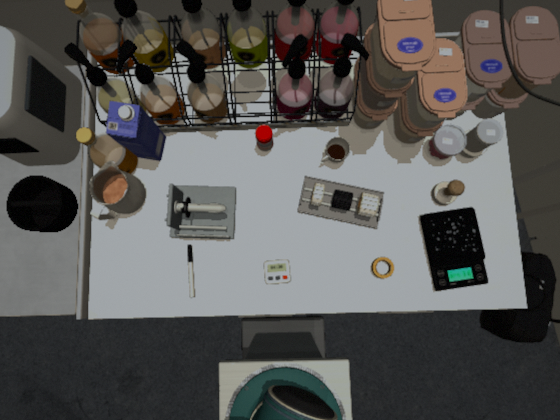

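```bash
python3 - <<'E'
import cv2
a=cv2.imread("pics/top0.png")[150:260,150:400]
cv2.imwrite("pics/t0z.png",cv2.resize(a,None,fx=3.2,fy=3.2,interpolation=cv2.INTER_CUBIC))
b=cv2.imread("pics/scene0.png")[160:280,180:410]
cv2.imwrite("pics/s0z.png",cv2.resize(b,None,fx=3.4,fy=3.4,interpolation=cv2.INTER_CUBIC))
E
```

```text
(no output)
```

View pics/t0z.png

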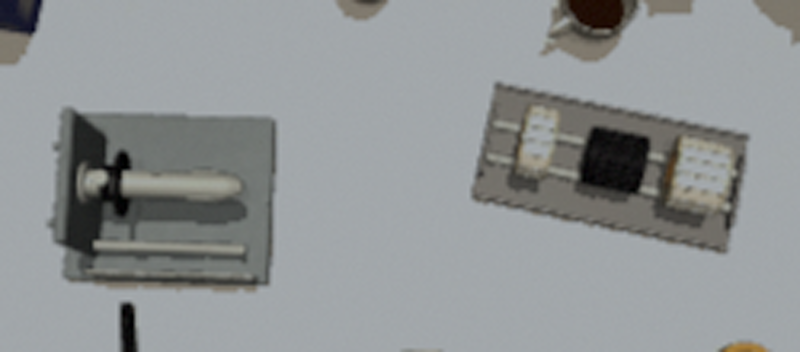

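View pics/s0z.png

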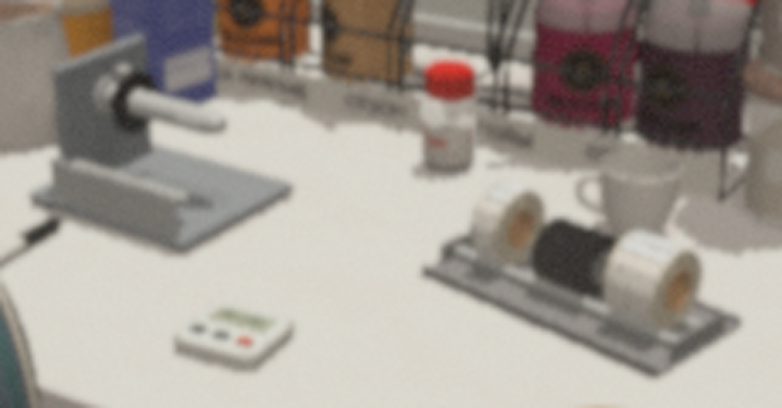

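```bash
python3 -m inch '[[[0,-13.79,-9.38],[11.8,0,0]],[[0,-13.79,-9.38],[11.8,0,0]],[[0,-13.79,-9.38],[11.8,0,0]],[[0,-13.79,-9.38],[11.8,0,0]],[[0,-13.79,-9.38],[11.8,0,0]],[[0,-13.79,-9.38],[11.8,0,0]],[[0,-13.79,-9.38],[11.8,0,0]],[[0,-13.79,-9.38],[11.8,0,0]],[[0,-13.79,-9.38],[11.8,0,0]],[[0,-13.79,-9.38],[11.8,0,0]],[[0,-13.79,-9.38],[11.8,0,0]],[[0,-13.79,-9.38],[11.8,0,0]]]' 93
cat > h.py <<'E'
from station import manip
import cv2, numpy as np
def shot(name,fn):
    s=manip.observe(); p=manip.snapshot(name)
    cv2.imwrite(f"pics/{fn}.png",p["pixels"][:,:,::-1])
    if name=="wrist":
        T=np.eye(4);T[:3,:3]=s["tcp_rot"];T[:3,3]=s["eef_pos"]; p["Twc"]=T@np.array(p["hand_eye"])
    else:
        T=np.eye(4);T[:3,:3]=p["R"];T[:3,3]=p["t"]; p["Twc"]=np.linalg.inv(T)
    np.savez(f"pics/{fn}.npz",pixels=p["pixels"],depth=p["depth"],K=p["camera_matrix"],T=p["Twc"])
    return s,p
def cloud(d,K,T):
    h,w=d.shape; u,v=np.meshgrid(np.arange(w),np.arange(h))
    c=np.stack([(u-K[0,2])/K[0,0]*d,(v-K[1,2])/K[1,1]*d,d],-1)
    return c@T[:3,:3].T+T[:3,3]
def st():
    s=manip.observe(); return s["clock"],np.round(s["eef_pos"],4),np.round(s["tcp_rot"],4).tolist(),np.round(s["ft_force"],2),s["gripper_width"]
E
python3 - <<'E'
from h import *
s,p=shot("wrist","w1"); print(st()); print(p["camera_matrix"])
E
```

```text
clock: 3.15
eef_pos: [0.5208, 0.2344, 0.3027]
tcp_rot: [[-0.0, 0.003, 1.0], [0.0, 1.0, -0.003], [-1.0, 0.0, -0.0]]
ft_force: [-0.4, -0.4, -0.1]
gripper_width: 0.997
(3.2, array([0.5202, 0.2353, 0.3027]), [[-0.0002, 0.0013, 1.0], [0.0002, 1.0, -0.0013], [-1.0, 0.0002, -0.0002]], array([-0.06,  0.31,  0.22]), 0.9998388552442472)
[[324.6544998    0.         275.6920407 ]
 [  0.         324.6544998  211.08244836]
 [  0.           0.           1.        ]]
```

View pics/w1.png

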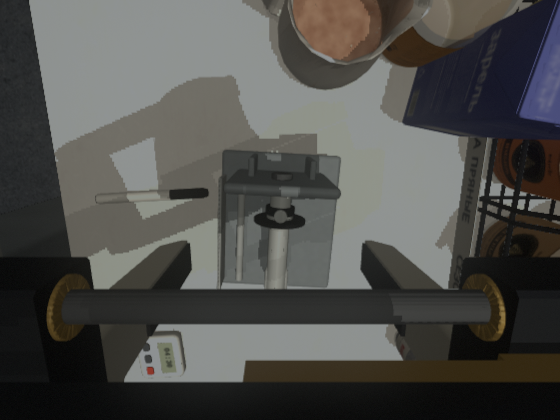

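```bash
python3 - <<'E'
from h import *
for fn in ["w1"]:
    z=np.load(f"pics/{fn}.npz"); P=cloud(z["depth"],z["K"],z["T"])
    ok=z["depth"]>0
    X,Y,Z=P[...,0],P[...,1],P[...,2]
    m=ok&(Z>0.005)&(Z<0.13)&(X>0.4)&(X<0.63)&(Y>0.1)&(Y<0.34)
    # base plate pts
    b=m&(Z<0.03)&(Z>0.009); print("base z med",np.median(Z[b]))
    pts=P[b][:,:2]; print("base rect",cv2.minAreaRect((pts*1000).astype(np.float32)))
    t=ok&(abs(Z)<0.006)&(X>0.35)&(X<0.7); print("table z",np.median(Z[t]))
    for y in np.arange(0.12,0.32,0.01):
        r=m&(abs(Y-y)<0.005)&(Z>0.05)
        if r.sum(): 
            top=Z[r].max(); q=r&(Z>top-0.012)
            print(round(y,3),r.sum(),"top",round(top,4),"x mid",round((X[q].min()+X[q].max())/2,4),"w",round(np.ptp(X[q]),4), "xm at top",round(X[r][np.argmax(Z[r])],4))
E
```

```text
base z med 0.01363363687695196
base rect ((493.48211669921875, 195.78367614746094), (164.30838012695312, 190.45217895507812), 86.61829376220703)
table z 0.0007344552069898647
0.14 1 top 0.0815 x mid 0.5066 w 0.0 xm at top 0.5066
0.15 169 top 0.0919 x mid 0.5179 w 0.0225 xm at top 0.5179
0.16 216 top 0.0917 x mid 0.5184 w 0.0234 xm at top 0.5199
0.17 191 top 0.0919 x mid 0.5185 w 0.0212 xm at top 0.5199
0.18 189 top 0.092 x mid 0.52 w 0.02 xm at top 0.5199
0.19 189 top 0.0919 x mid 0.5205 w 0.0189 xm at top 0.5209
0.2 206 top 0.0921 x mid 0.521 w 0.0197 xm at top 0.5218
0.21 120 top 0.1054 x mid 0.5316 w 0.0216 xm at top 0.5262
0.22 595 top 0.1092 x mid 0.5227 w 0.0369 xm at top 0.5261
0.23 366 top 0.1094 x mid 0.5226 w 0.0106 xm at top 0.5199
0.24 150 top 0.1173 x mid 0.5644 w 0.0127 xm at top 0.5696
0.25 1341 top 0.1194 x mid 0.5237 w 0.0993 xm at top 0.5448
0.26 1160 top 0.1185 x mid 0.5108 w 0.071 xm at top 0.4908
0.27 142 top 0.0729 x mid 0.5249 w 0.0661 xm at top 0.4962
0.28 11 top 0.0707 x mid 0.495 w 0.0041 xm at top 0.497
```

```bash
python3 - <<'E'
from h import *
z=np.load("pics/w1.npz"); P=cloud(z["depth"],z["K"],z["T"]); ok=z["depth"]>0
X,Y,Z=P[...,0],P[...,1],P[...,2]
c=ok&(Z>0.114)&(Z<0.122)&(X>.45)&(X<.6)&(Y>.23)&(Y<.28)
q=P[c]; print(len(q),cv2.minAreaRect((q[:,:2]*1000).astype(np.float32)), np.median(q[:,2]))
# front edge of cheek per x
xs=[];ys=[]
for x in np.arange(.48,.57,.004):
    r=q[abs(q[:,0]-x)<.002]
    if len(r)>5: xs.append(x);ys.append(r[:,1].mean())
f=np.polyfit(xs,ys,1);print("cheek yaw",np.degrees(np.arctan(f[0])), "mean y",np.mean(ys))
print("cheek x extents",np.percentile(q[:,0],[1,99]))
# cylinder fit: radius 10 horizontal axis
from scipy.optimize import least_squares
s=ok&(Z>.07)&(Z<.096)&(Y>.15)&(Y<.203)&(X>.49)&(X<.55); S=P[s]
def res(a):
    x0,k,z0=a
    return np.hypot((S[:,0]-x0-k*(S[:,1]-.2))*np.cos(np.arctan(k)),S[:,2]-z0)-.010
r=least_squares(res,[.52,.06,.08],loss="soft_l1",f_scale=.001);print("axis x@y.2",r.x,"yaw",-np.degrees(np.arctan(r.x[1])),np.abs(r.fun).mean(),len(S))
d=ok&(Z>.06)&(Z<.108)&(Y>.2)&(Y<.225)&(abs(X-.522)<.027)&(abs(X-.522)>.012)
print("disc y",np.percentile(Y[d],[5,25,50,75,95]))
# base edges
E
```

```text
1286 ((524.2274169921875, 251.3992462158203), (10.14911937713623, 98.2871322631836), 86.76850891113281) 0.1169974252704983
cheek yaw -3.442186279138457 mean y 0.25171572260183617
cheek x extents [0.47634184 0.57131521]
axis x@y.2 [0.52101131 0.06011444 0.08046926] yaw -3.440163654176191 0.00046412549189855565 1058
disc y [0.21530327 0.21736793 0.21788555 0.21953924 0.22010316]
```

```bash
python3 -m inch '[[[-1,-13.5,0.33],[0,0,0]],[[-1,-13.5,0.33],[0,0,0]],[[-1,-13.5,0.33],[0,0,0]],[[-1,-13.5,0.33],[0,0,0]],[[-1,-13.5,0.33],[0,0,0]],[[-1,-13.5,0.33],[0,0,0]],[[-1,-13.5,0.33],[0,0,0]],[[-1,-13.5,0.33],[0,0,0]],[[-1,-13.5,0.33],[0,0,0]],[[-1,-13.5,0.33],[0,0,0]],[[-1,-13.5,0.33],[0,0,0]]]' 93
python3 - <<'E'
from h import *
s,p=shot("wrist","w2"); print(st())
for o in ["wide_roll","narrow_roll","end_cap","cap_mouth","refill_tray"]:
    print(o,[(q["conf"],q["xyz"]) for q in manip.recognise(p,o)])
E
```

```text
clock: 4.3
eef_pos: [0.5301, -0.1681, 0.3327]
tcp_rot: [[0.0, -0.001, 1.0], [0.0, 1.0, 0.001], [-1.0, 0.0, 0.0]]
ft_force: [-0.6, -0.1, 0.3]
gripper_width: 1.002
(4.35, array([ 0.5301, -0.168 ,  0.3327]), [[0.0001, -0.0012, 1.0], [0.0003, 1.0, 0.0012], [-1.0, 0.0003, 0.0001]], array([-0.25,  0.27,  0.22]), 1.0025656308018343)
wide_roll [(0.66, [0.5219, -0.2134, 0.0606])]
narrow_roll [(0.59, [0.5538, -0.1024, 0.0674])]
end_cap [(0.74, [0.5334, -0.1566, 0.0505])]
cap_mouth [(0.64, [0.5351, -0.1564, 0.051])]
refill_tray [(0.89, [0.5457, -0.1351, 0.0057])]
```

View pics/w2.png

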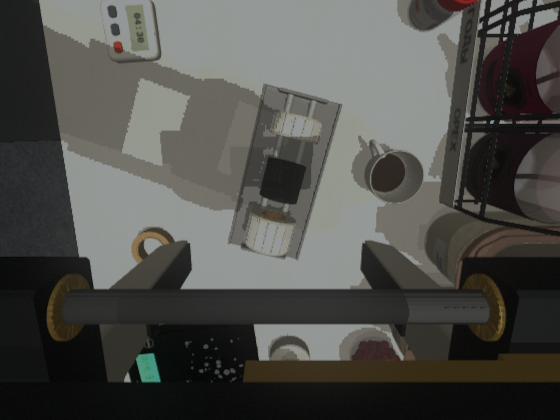

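```bash
python3 - <<'E'
import cv2,numpy as np
a=cv2.imread("pics/w2.png")[80:265,220:345].astype(float)
a=255*(a/255)**0.45
cv2.imwrite("pics/w2z.png",cv2.resize(a.astype(np.uint8),None,fx=3.2,fy=3.2,interpolation=cv2.INTER_CUBIC))
from h import *
z=np.load("pics/w2.npz"); P=cloud(z["depth"],z["K"],z["T"]); ok=z["depth"]>0
X,Y,Z=P[...,0],P[...,1],P[...,2]
m=ok&(X>.44)&(X<.64)&(Y>-.27)&(Y<-.03)
hi=P[m&(Z>.035)]
for lo,h_,n in [(-.13,-.07,"narrow"),(-.187,-.13,"cap"),(-.26,-.187,"wide")]:
    q=hi[(hi[:,1]>lo)&(hi[:,1]<h_)]; print(n,len(q),q.mean(0),q.min(0),q.max(0),cv2.minAreaRect((q[:,:2]*1000).astype(np.float32)))
t=P[m&(Z>.003)&(Z<.03)]; print("tray",cv2.minAreaRect((t[:,:2]*1000).astype(np.float32)))
# per-slice depth of cap along the tray axis
E
```

```text
narrow 1255 [ 0.55281172 -0.09844166  0.06169036] [ 0.52172343 -0.1211569   0.03543865] [ 0.63989488 -0.08082272  0.07012085] ((581.5859985351562, -105.69834899902344), (24.552541732788086, 120.0768814086914), 76.22704315185547)
cap 73733 [ 0.52960079 -0.14542549  0.34435826] [ 0.45825164 -0.18511872  0.03500338] [ 0.63994476 -0.13111875  0.37451697] ((549.1214599609375, -158.1829833984375), (181.5366668701172, 53.89678955078125), 0.2253899872303009)
wide 1762 [ 0.52022422 -0.21634809  0.06097399] [ 0.48887534 -0.24458685  0.03504847] [ 0.55167323 -0.19320468  0.07032287] ((520.6396484375, -219.00686645507812), (41.266536712646484, 56.49325942993164), 76.07440185546875)
tray ((540.5101318359375, -150.67739868164062), (237.51763916015625, 198.07000732421875), 89.10419464111328)
```

View pics/w2z.png

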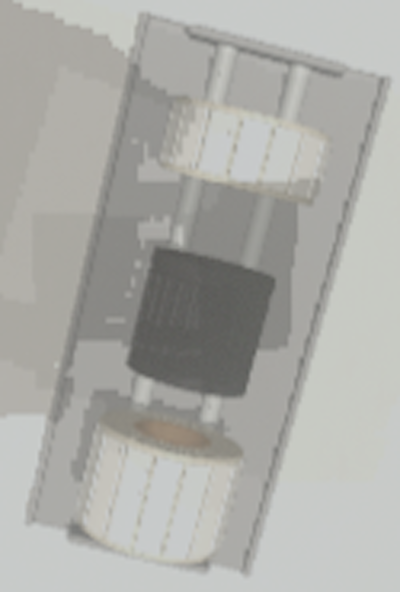

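```bash
python3 -m inch '[[[2.5,-1.7,-0.317],[1.4,0,0]],[[5,-1.7,-0.317],[2.317,0,0]],[[5,-1.7,-0.317],[2.317,0,0]],[[5,-1.7,-0.317],[2.317,0,0]],[[6,-1.7,-0.317],[2.317,0,0]],[[7,-1.7,-0.317],[2.317,0,0]],[[7.59,-1.7,-0.317],[2.317,0,0]],[[7.59,-1.7,-0.317],[2.317,0,0]],[[7.59,-1.7,-0.317],[2.317,0,0]]]' 78
python3 - <<'E'
from h import *
shot("scene","s3"); s,p=shot("wrist","w3"); print(st())
E
```

```text
clock: 5.5
eef_pos: [0.5212, -0.2206, 0.1069]
tcp_rot: [[0.001, 0.24, 0.971], [-0.001, 0.971, -0.24], [-1.0, -0.0, 0.001]]
ft_force: [0.8, 0.9, 0.3]
gripper_width: 0.838
(5.6, array([ 0.5213, -0.2209,  0.1073]), [[0.0024, 0.2405, 0.9706], [-0.0011, 0.9706, -0.2405], [-1.0, -0.0005, 0.0026]], array([ 0.02, -0.08, -0.9 ]), 0.8408847610185293)
```

View pics/w3.png

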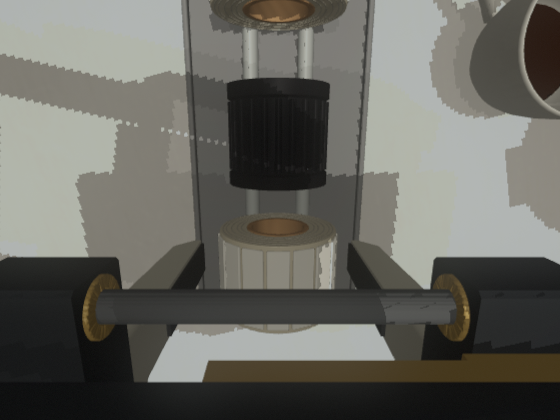

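```bash
python3 -m inch '[[[0,0,0],[0,0,0]],[[0,0,0],[0,0,0]],[[0,0,0],[0,0,0]],[[0,0,0],[0,0,0]],[[0,0,0],[0,0,0]],[[0,0,0],[0,0,0]],[[0,0,0],[0,0,0]]]' 50; python3 -c "
from h import *
print(st())"
```

```text
clock: 6.3
eef_pos: [0.521, -0.221, 0.1058]
tcp_rot: [[0.002, 0.241, 0.971], [-0.001, 0.971, -0.241], [-1.0, -0.0, 0.002]]
ft_force: [4.8, -1.0, 3.5]
gripper_width: 0.6
(6.3, array([ 0.521 , -0.221 ,  0.1058]), [[0.0019, 0.241, 0.9705], [-0.0007, 0.9705, -0.241], [-1.0, -0.0003, 0.0021]], array([ 4.77, -0.98,  3.54]), 0.5995928352386714)
```

```bash
python3 -m inch '[[[-1,0,0],[0,0,0]],[[-2.4,0,0],[0,0,0]],[[-3.2,1,-0.3],[0,0,0]],[[-3.2,2.5,-0.7],[-0.5,0,0]],[[-3.2,4,-1.1],[-1,0,0]],[[-3.2,5.5,-1.5],[-1.5,0,0]],[[-3.2,7,-1.9],[-1.75,0,0]],[[-3.2,8.5,-2.3],[-1.75,0,0]],[[-3,9.57,-2.61],[-1.75,0,0]],[[-1.8,9.57,-2.61],[-1.75,0,0]],[[-1.37,9.57,-2.61],[-1.75,0,0]],[[-1.37,9.57,-2.61],[-1.75,0,0]]]'
python3 - <<'E'
from h import *
s,p=shot("wrist","w4"); print(st())
E
```

```text
clock: 7.5
eef_pos: [0.5125, 0.0764, 0.1439]
tcp_rot: [[-0.005, 0.06, 0.998], [-0.001, 0.998, -0.06], [-1.0, -0.001, -0.005]]
ft_force: [0.2, -0.5, -1.0]
gripper_width: 0.601
(7.55, array([0.5132, 0.0762, 0.1457]), [[-0.0022, 0.0607, 0.9982], [-0.0004, 0.9982, -0.0607], [-1.0, -0.0005, -0.0022]], array([-0.33,  0.47, -1.62]), 0.5992870250614761)
```

View pics/w4.png

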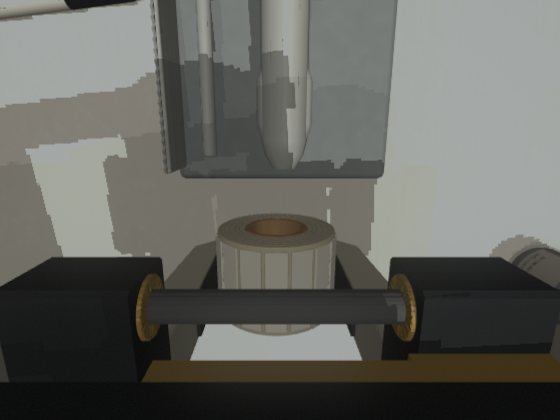

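```bash
cat >> h.py <<'E'
from scipy.optimize import least_squares
def toolcloud(p):
    T=np.eye(4); T[:3,:3]=p["R"]; 
E
python3 - <<'E'
from h import *
s,p=shot("wrist","w5"); print(st())
H=np.array(p["hand_eye"]); P=cloud(p["depth"],p["camera_matrix"],H); ok=p["depth"]>0
x,y,z=P[...,0],P[...,1],P[...,2]   # tool
v,u=np.mgrid[:420,:560]
a=ok&(u>250)&(u<320)&(v<115)&(x<0.085)
S=P[a]; print(len(S),S.min(0),S.max(0))
def fit(S,R):
    def res(q): return np.hypot(S[:,2]-q[0]-q[1]*(S[:,1]-.06),S[:,0]-q[2]-q[3]*(S[:,1]-.06))-R
    r=least_squares(res,[0,0,.065,0],loss="soft_l1",f_scale=.0005); return r.x,abs(r.fun).mean()
print("spindle z,slope,x,slope",fit(S,.010))
b=ok&(u>215)&(u<335)&(v>205)&(v<285)&(y<.03)&(y>-.03)&(x>.02)&(x<.09)
S=P[b];print(len(S),S.min(0),S.max(0)); 
# outer surface only
o=S[(S[:,1]<.0185)]
def res(q): return np.hypot(o[:,2]-q[0],o[:,0]-q[1])-.028
r=least_squares(res,[0,.065],loss="soft_l1",f_scale=.0005);print("roll z,x",r.x,abs(r.fun).mean(),len(o),"y face",np.percentile(S[:,1],[50,90,98]))
t=ok&(u>265)&(u<305)&(v<180)&(x<.09); print("tip y",np.percentile(P[t][:,1],[0,1,2]))
E
```

```text
(7.6, array([0.5138, 0.0762, 0.1468]), [[-0.0003, 0.061, 0.9981], [-0.0001, 0.9981, -0.061], [-1.0, -0.0001, -0.0003]], array([ 0.25,  1.16, -0.98]), 0.5979394881483695)
5803 [ 0.05309703  0.07309372 -0.01156182] [0.06603082 0.11765863 0.01201034]
spindle z,slope,x,slope (array([ 0.00029065, -0.00130495,  0.06514123,  0.0011328 ]), np.float64(0.0004723792834392934))
7933 [ 0.03603353 -0.00440958 -0.03043142] [0.0897819  0.02257641 0.02585302]
roll z,x [-0.00214006  0.06555713] 0.0014279298811429107 4143 y face [0.01797378 0.02187877 0.02213781]
tip y [0.05045858 0.05167261 0.05289751]
```

```bash
python3 - <<'E'
from h import *
s,p=shot("wrist","w6"); print(st())
H=np.array(p["hand_eye"]); P=cloud(p["depth"],p["camera_matrix"],H); ok=p["depth"]>0
x,y,z=P[...,0],P[...,1],P[...,2]
v,u=np.mgrid[:420,:560]
a=ok&(u>250)&(u<320)&(v<115)&(x<0.085); S=P[a]
def fit(S,R,two=False):
    def res(q): return np.hypot(S[:,2]-q[0],S[:,0]-q[1])-R
    r=least_squares(res,[0,.065],loss="soft_l1",f_scale=.0003); return r.x,abs(r.fun).mean(),len(S)
for lo in (.073,.09,.105):
  q=S[(S[:,1]>lo)&(S[:,1]<lo+.015)]; print(lo,fit(q,.010),q[:,2].min(),q[:,2].max())
b=ok&(u>215)&(u<335)&(v>205)&(v<290)&(y<.0175)&(y>-.01)&(x>.034)&(x<.06)
S=P[b]; print(fit(S,.028),S[:,2].min(),S[:,2].max())
# face ring
f=ok&(u>205)&(u<345)&(v>205)&(v<290)&(y>.0185)&(y<.026)&(x<.075); F=P[f]; print("face",F[:,2].min(),F[:,2].max(),F[:,0].min(),np.median(F[:,1]))
import numpy as np
A=np.c_[F[:,0],F[:,2],np.ones(len(F))];c=np.linalg.lstsq(A,F[:,1],rcond=None)[0];print("face plane slopes x,z",c)
cv2.imwrite("pics/w6.png",cv2.resize(p["pixels"][100:300,180:380,::-1],None,fx=3,fy=3))
E
```

```text
(7.65, array([0.514 , 0.0762, 0.1473]), [[0.0009, 0.0611, 0.9981], [0.0, 0.9981, -0.0611], [-1.0, 0.0001, 0.0009]], array([ 0.31, -0.23, -1.28]), 0.600852020957874)
0.073 (array([-0.00040461,  0.06628123]), np.float64(0.0005204582475819126), 2059) -0.012133640876436312 0.011418642146295574
0.09 (array([-0.00046171,  0.06631465]), np.float64(0.0004463134730375374), 1957) -0.010474605119024087 0.00988033313419498
0.105 (array([-0.00048185,  0.06631833]), np.float64(0.0004390752372293203), 1468) -0.010373184038450651 0.009547654476529482
(array([-0.00214364,  0.06562253]), np.float64(0.00040798576086306887), 4066) -0.030184088733601663 0.025931130534258082
face -0.02998940174878406 0.026151433200602862 0.03644584741619289 0.021612551155901417
face plane slopes x,z [ 0.03263203 -0.00216916  0.01947138]
```

View pics/w6.png

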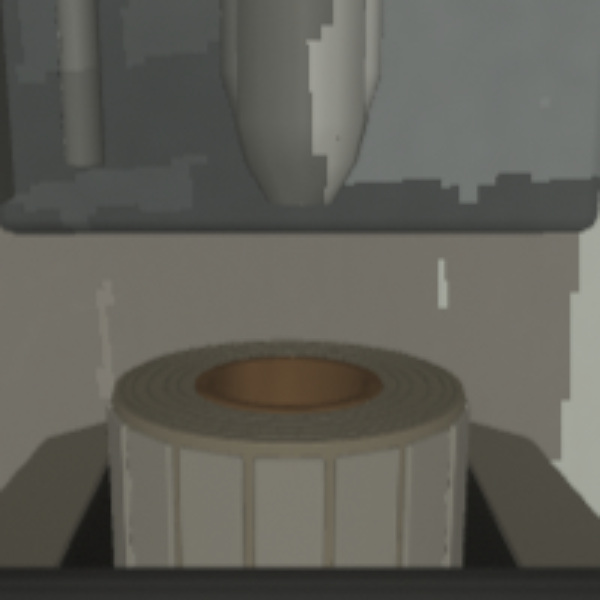

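```bash
python3 -m inch '[[[0.02,0.2,0.05],[0,0,0]],[[0.02,0.5,0.05],[0,0,0]],[[0.02,0.8,0.05],[0,0,0]],[[0.02,1.1,0.05],[0,0,0]],[[0.02,1.4,0.05],[0,0,0]],[[0.02,1.6,0.05],[0,0,0]],[[0.02,1.6,0.05],[0,0,0]]]'
python3 - <<'E'
from h import *
s,p=shot("wrist","w7"); print(st())
H=np.array(p["hand_eye"]); P=cloud(p["depth"],p["camera_matrix"],H); ok=p["depth"]>0
x,y,z=P[...,0],P[...,1],P[...,2]
v,u=np.mgrid[:420,:560]
def fit(S,R):
    def res(q): return np.hypot(S[:,2]-q[0],S[:,0]-q[1])-R
    r=least_squares(res,[0,.065],loss="soft_l1",f_scale=.0003); return r.x,abs(r.fun).mean(),len(S)
S=P[ok&(u>240)&(u<320)&(v<200)&(abs(z)<.02)&(x<.08)&(x>.05)]
for lo in np.arange(.025,.1,.01):
  q=S[(S[:,1]>lo)&(S[:,1]<lo+.01)]; 
  if len(q)>50: print(round(lo,3),fit(q,.010),q[:,2].min(),q[:,2].max())
E
```

```text
clock: 8.35
eef_pos: [0.5179, 0.1255, 0.1455]
tcp_rot: [[-0.0, 0.059, 0.998], [0.0, 0.998, -0.059], [-1.0, 0.0, -0.0]]
ft_force: [0.4, -0.3, -1.6]
gripper_width: 0.596
(8.4, array([0.5179, 0.125 , 0.1455]), [[-0.0002, 0.0593, 0.9982], [-0.0001, 0.9982, -0.0593], [-1.0, -0.0001, -0.0002]], array([-0.91,  0.98, -1.99]), 0.5964377966429082)
0.035 (array([-0.00141573,  0.06505008]), np.float64(0.00042616053353757455), 829) -0.013031227293352238 0.01001859120800991
0.045 (array([-0.00143714,  0.06505965]), np.float64(0.00040366538513361884), 1029) -0.011461133961057551 0.008617643434432302
0.055 (array([-0.00145456,  0.06504048]), np.float64(0.000403242701546724), 1074) -0.011426490392960066 0.008325283565098342
0.065 (array([-0.00145127,  0.06505252]), np.float64(0.000426471240633137), 1132) -0.011254183079638635 0.008549136523968041
0.075 (array([-0.00149154,  0.06500795]), np.float64(0.0004272746145336474), 1205) -0.011486074450909088 0.00839175363567277
0.085 (array([-0.00119992,  0.06477639]), np.float64(0.002661379239733375), 1070) -0.018168440449283285 0.01788217852248259
0.095 (array([-0.00152079,  0.0599824 ]), np.float64(0.001350087673418433), 1177) -0.015186280797689366 0.012390571565192533
```

View pics/w7.png

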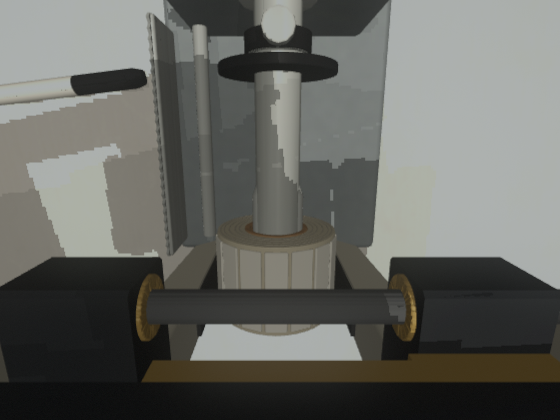

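```bash
python3 -m inch '[[[-0.02,0.3,0.02],[0,0,0]],[[-0.02,0.6,0.02],[0,0,0]],[[-0.02,0.9,0.02],[0,0,0]],[[-0.02,1.2,0.02],[0,0,0]],[[-0.02,1.5,0.02],[0,0,0]],[[-0.02,1.75,0.02],[0,0,0]],[[-0.02,1.75,0.02],[0,0,0]],[[-0.02,1.75,0.02],[0,0,0]],[[-0.02,1.75,0.02],[0,0,0]]]'; 
python3 - <<'E'
from h import *
s,p=shot("wrist","w8"); print(st())
H=np.array(p["hand_eye"]); P=cloud(p["depth"],p["camera_matrix"],H); ok=p["depth"]>0
x,y,z=P[...,0],P[...,1],P[...,2]
d=ok&(abs(z)>.013)&(abs(z)<.024)&(x>.04)&(x<.075)&(y>.015)&(y<.06)
hh,e=np.histogram(y[d],np.arange(.015,.06,.001)); print([(round(b,3),int(a)) for a,b in zip(hh,e)])
E
```

```text
clock: 9.3
eef_pos: [0.5217, 0.1768, 0.1461]
tcp_rot: [[-0.0, 0.06, 0.998], [-0.0, 0.998, -0.06], [-1.0, -0.0, -0.0]]
ft_force: [-0.1, 0.7, -0.5]
gripper_width: 0.596
(9.35, array([0.5217, 0.1767, 0.1461]), [[-0.0, 0.0603, 0.9982], [-0.0001, 0.9982, -0.0603], [-1.0, -0.0001, -0.0]], array([-0.23,  0.02, -1.37]), 0.6001609336168939)
[(np.float64(0.015), 92), (np.float64(0.016), 100), (np.float64(0.017), 102), (np.float64(0.018), 94), (np.float64(0.019), 136), (np.float64(0.02), 105), (np.float64(0.021), 831), (np.float64(0.022), 147), (np.float64(0.023), 0), (np.float64(0.024), 0), (np.float64(0.025), 0), (np.float64(0.026), 0), (np.float64(0.027), 0), (np.float64(0.028), 0), (np.float64(0.029), 0), (np.float64(0.03), 0), (np.float64(0.031), 0), (np.float64(0.032), 0), (np.float64(0.033), 0), (np.float64(0.034), 0), (np.float64(0.035), 0), (np.float64(0.036), 0), (np.float64(0.037), 2), (np.float64(0.038), 87), (np.float64(0.039), 100), (np.float64(0.04), 91), (np.float64(0.041), 459), (np.float64(0.042), 65), (np.float64(0.043), 8), (np.float64(0.044), 10), (np.float64(0.045), 4), (np.float64(0.046), 12), (np.float64(0.047), 13), (np.float64(0.048), 14), (np.float64(0.049), 15), (np.float64(0.05), 12), (np.float64(0.051), 16), (np.float64(0.052), 12), (np.float64(0.053), 27), (np.float64(0.054), 0), (np.float64(0.055), 0), (np.float64(0.056), 0), (np.float64(0.057), 0), (np.float64(0.058), 0)]
```

View pics/w8.png

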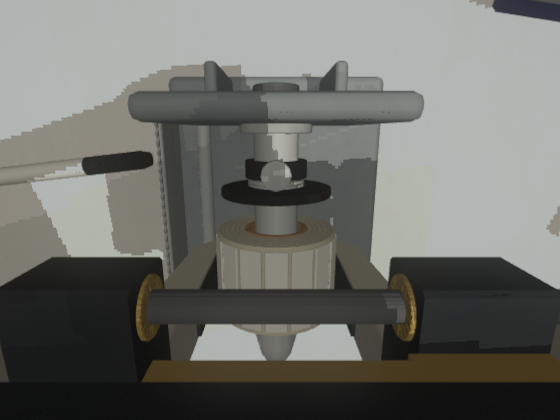

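```bash
python3 -m inch '[[[0,0.2,0],[0,0,0]],[[0,0.4,0],[0,0,0]],[[0,0.4,0],[0,0,0]],[[0,0.4,0],[0,0,0]]]'; python3 -m inch '[[[0,0.033,0],[0,0,0]],[[0,0.067,0],[0,0,0]],[[0,0.067,0],[0,0,0]]]';python3 -m inch '[[[0,0.033,0],[0,0,0]],[[0,0.033,0],[0,0,0]]]'
```

```text
clock: 9.75
eef_pos: [0.5224, 0.1892, 0.1461]
tcp_rot: [[-0.0, 0.06, 0.998], [-0.0, 0.998, -0.06], [-1.0, -0.0, -0.0]]
ft_force: [0.5, -0.3, -1.9]
gripper_width: 0.6
clock: 10.05
eef_pos: [0.5225, 0.191, 0.1462]
tcp_rot: [[0.0, 0.06, 0.998], [-0.0, 0.998, -0.06], [-1.0, -0.0, 0.0]]
ft_force: [-0.5, -0.6, -1.6]
gripper_width: 0.596
clock: 10.25
eef_pos: [0.5226, 0.192, 0.1462]
tcp_rot: [[0.0, 0.06, 0.998], [-0.0, 0.998, -0.06], [-1.0, -0.0, 0.0]]
ft_force: [0.3, 0.7, -1.3]
gripper_width: 0.6
```

```bash
for i in 1; do python3 -m inch '[[[0,0.02,0],[0,0,0]],[[0,0.02,0],[0,0,0]]]'; done | grep -E "pos|force"; python3 -m inch '[[[0,0.02,0],[0,0,0]],[[0,0.02,0],[0,0,0]]]' | grep -E "pos|force"
```

```text
eef_pos: [0.5226, 0.1926, 0.1462]
ft_force: [-0.1, -0.4, -2.6]
eef_pos: [0.5227, 0.193, 0.1462]
ft_force: [-0.2, -2.5, -0.9]
```

```bash
python3 -m inch '[[[0,0.02,0],[0,0,0]],[[0,0.02,0],[0,0,0]]]' | grep -E "pos|force"; python3 -m inch '[[[0,0.02,0],[0,0,0]],[[0,0.02,0],[0,0,0]]]' | grep -E "pos|force"
```

```text
eef_pos: [0.5227, 0.1936, 0.1461]
ft_force: [-0.2, -4.6, -1.0]
eef_pos: [0.5227, 0.194, 0.1461]
ft_force: [-0.8, -6.5, -0.3]
```

```bash
python3 -m inch '[[[0,-0.033,0],[0,0,0]],[[0,-0.033,0],[0,0,0]]]' | grep -E "pos|force"; python3 -m inch '[[[0,0,0],[0,0,0]],[[0,0,0],[0,0,0]],[[0,0,0],[0,0,0]],[[-0.5,0,0],[0,0,0]],[[-2,0,0],[0,0,0]],[[-3.3,0,0],[0,0,0]],[[-3.5,0,0],[0,0,0]],[[-3.5,0,0],[0,0,0]]]' 76
python3 - <<'E'
from h import *
p=shot("scene","s9")[1]; cv2.imwrite("pics/s9z.png",cv2.resize(p["pixels"][160:280,180:410,::-1],None,fx=3.4,fy=3.4,interpolation=cv2.INTER_CUBIC))
s,p=shot("wrist","w9");print(st())
E
```

```text
eef_pos: [0.5226, 0.1933, 0.1461]
ft_force: [0.8, -3.2, -1.4]
clock: 12.05
eef_pos: [0.523, 0.1935, 0.2534]
tcp_rot: [[0.003, 0.06, 0.998], [0.001, 0.998, -0.06], [-1.0, 0.001, 0.003]]
ft_force: [-0.4, 0.4, -1.3]
gripper_width: 0.82
(12.15, array([0.5224, 0.1933, 0.2504]), [[-0.0008, 0.06, 0.9982], [-0.0002, 0.9982, -0.06], [-1.0, -0.0003, -0.0008]], array([-0.71,  0.18, -0.85]), 0.8183028037313266)
```

View pics/s9z.png

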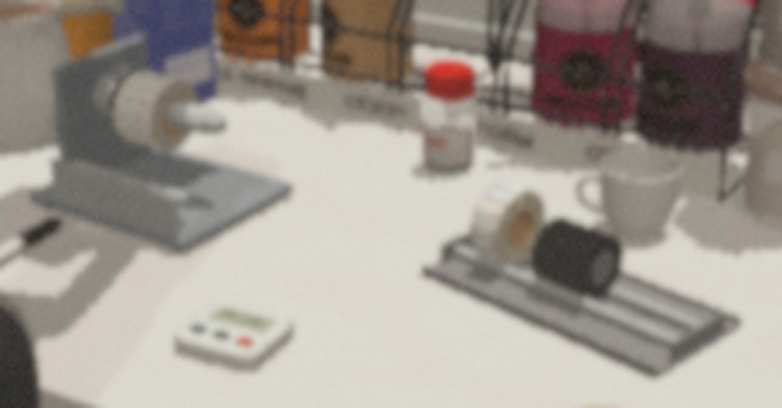

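View pics/w9.png

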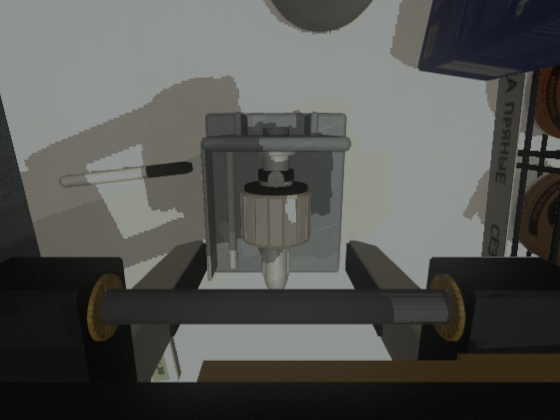

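```bash
python3 - <<'E'
from h import *
z=np.load("pics/w2.npz"); P=cloud(z["depth"],z["K"],z["T"]); ok=z["depth"]>0
X,Y,Z=P[...,0],P[...,1],P[...,2]
for n,ym,yM,r in [("narrow",-.13,-.07,.06),("cap",-.19,-.125,.045),("wide",-.26,-.187,.06)]:
    q=P[ok&(X>.47)&(X<.6)&(Y>ym)&(Y<yM)&(Z>.04)&(Z<.08)]
    print(n,len(q),cv2.minAreaRect((q[:,:2]*1000).astype(np.float32)),np.percentile(q[:,2],99))
E
```

```text
narrow 1209 ((550.7224731445312, -98.14097595214844), (24.557697296142578, 56.484676361083984), 76.0440673828125) 0.06896457980812035
cap 1493 ((535.6473999023438, -158.63104248046875), (44.26886749267578, 44.44624710083008), 76.19081115722656) 0.057982744176718705
wide 1733 ((520.6396484375, -219.00686645507812), (41.266536712646484, 56.49325942993164), 76.07440185546875) 0.06885065484483036
```

```bash
python3 -m inch '[[[0,-1.5,0.25],[0,0,0]],[[0,-3,0.5],[0.5,0,0]],[[0,-4.5,0.75],[1,0,0]],[[0,-6,1],[1.5,0,0]],[[0,-7.5,1.25],[1.75,0,0]],[[0,-9,1.45],[1.75,0,0]],[[0.6,-9.64,1.555],[1.75,0,0]],[[2,-9.64,1.555],[1.75,0,0]],[[3.4,-9.64,1.555],[1.75,0,0]],[[4.6,-9.64,1.555],[1.75,0,0]],[[4.88,-9.64,1.555],[1.75,0,0]],[[4.88,-9.64,1.555],[1.75,0,0]]]'
python3 - <<'E'
from h import *
s,p=shot("wrist","w10"); print(st())
E
```

```text
clock: 13.35
eef_pos: [0.5511, -0.0979, 0.1032]
tcp_rot: [[-0.003, 0.241, 0.971], [0.001, 0.971, -0.241], [-1.0, -0.0, -0.003]]
ft_force: [0.9, 0.1, 0.9]
gripper_width: 0.817
(13.4, array([ 0.552 , -0.0981,  0.1052]), [[-0.0006, 0.2408, 0.9706], [0.0001, 0.9706, -0.2408], [-1.0, -0.0, -0.0006]], array([-0.23,  0.13,  1.2 ]), 0.8178721115530925)
```

View pics/w10.png

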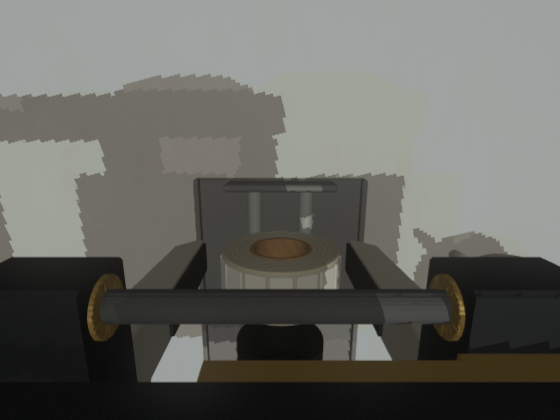

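```bash
python3 -m inch '[[[0,0,0.03],[0,0,0]],[[0,0,0.03],[0,0,0]],[[0,0,0.03],[0,0,0]],[[0,0,0.03],[0,0,0]],[[0,0,0.03],[0,0,0]],[[0,0,0.03],[0,0,0]],[[0,0,0.03],[0,0,0]]]' 50
python3 - <<'E'
from h import *
s,p=shot("wrist","w11"); print(st())
H=np.array(p["hand_eye"]); P=cloud(p["depth"],p["camera_matrix"],H); ok=p["depth"]>0
x,y,z=P[...,0],P[...,1],P[...,2]; v,u=np.mgrid[:420,:560]
f=ok&(abs(z)<.032)&(v>220)&(v<290)&(y>.003)&(y<.03)&(x<.06)&(x>.03); F=P[f]
hh,e=np.histogram(F[:,1],np.arange(.003,.03,.001));print(hh)
E
```

```text
clock: 14.1
eef_pos: [0.5531, -0.0984, 0.1058]
tcp_rot: [[0.001, 0.241, 0.971], [-0.0, 0.971, -0.241], [-1.0, 0.0, 0.001]]
ft_force: [-2.3, 0.5, 7.5]
gripper_width: 0.599
(14.15, array([ 0.5531, -0.0984,  0.1059]), [[0.0014, 0.2409, 0.9706], [-0.0002, 0.9706, -0.2409], [-1.0, 0.0001, 0.0015]], array([-0.85,  0.75,  7.18]), 0.6014512723204051)
[ 252  300  318  356  490  605  420  274 1265  478    0    0    0    0
    0    0    0    0    0    0    0    0    0    0    0    0]
```

```bash
python3 -m inch '[[[-0.7,0,0],[0,0,0]],[[-1.8,0.2,-0.1],[0,0,0]],[[-2,1.5,-0.7],[-0.6,0,0]],[[-2,2.9,-1.4],[-1.2,0,0]],[[-1.8,4.2,-2],[-1.75,0,0]],[[-1.5,5.2,-2.5],[-1.75,0,0]],[[-1.35,5.365,-2.616],[-1.75,0,0]],[[-1.35,5.365,-2.616],[-1.75,0,0]],[[-1.35,5.365,-2.616],[-1.75,0,0]],[[-1.35,5.365,-2.616],[-1.75,0,0]],[[-1.35,5.365,-2.616],[-1.75,0,0]]]'
cat > ali.py <<'E'
from h import *
import sys
s,p=shot("wrist",sys.argv[1]); R=float(sys.argv[2]); yf=float(sys.argv[3]); print(st())
H=np.array(p["hand_eye"]); P=cloud(p["depth"],p["camera_matrix"],H); ok=p["depth"]>0
x,y,z=P[...,0],P[...,1],P[...,2]; v,u=np.mgrid[:420,:560]
def fit(S,R):
    def res(q): return np.hypot(S[:,2]-q[0],S[:,0]-q[1])-R
    r=least_squares(res,[0,.065],loss="soft_l1",f_scale=.0003); return np.round(r.x,4),round(abs(r.fun).mean(),5),len(S)
S=P[ok&(abs(z)<.02)&(x<.08)&(x>.045)]
for lo in np.arange(yf+.01,.14,.01):
  q=S[(S[:,1]>lo)&(S[:,1]<lo+.01)]
  if len(q)>50: print(round(lo,3),fit(q,.010),q[:,2].min().round(4),q[:,2].max().round(4))
b=ok&(abs(z)<R+.001)&(v>200)&(v<292)&(y<yf-.001)&(y>-.015)&(x>.065-R-.004)&(x<.065-.5*R); print("held",fit(P[b],R))
f=ok&(abs(z)<R)&(v>200)&(v<292)&(y<yf+.006)&(y>yf-.003)&(x>.035)&(x<.065); F=P[f]; print("face y",np.median(F[:,1]), np.linalg.lstsq(np.c_[F[:,0],F[:,2],np.ones(len(F))],F[:,1],rcond=None)[0])
E
python3 ali.py w12 .028 .0118
```

```text
clock: 15.25
eef_pos: [0.5157, 0.0759, 0.1456]
tcp_rot: [[0.0, 0.061, 0.998], [-0.0, 0.998, -0.061], [-1.0, 0.0, 0.0]]
ft_force: [0.1, -0.5, -0.6]
gripper_width: 0.599
(15.3, array([0.5156, 0.076 , 0.1455]), [[0.0003, 0.0612, 0.9981], [-0.0, 0.9981, -0.0612], [-1.0, -0.0, 0.0003]], array([0.45, 0.26, 0.44]), 0.6033629573802074)
0.042 (array([-0.0015,  0.0702]), np.float64(0.00074), 64) -0.0078 0.003
0.052 (array([-0.0023,  0.0667]), np.float64(0.00101), 820) -0.0118 0.0074
0.062 (array([-0.0024,  0.0651]), np.float64(0.00047), 1230) -0.0139 0.0095
0.072 (array([-0.0024,  0.0651]), np.float64(0.00053), 1394) -0.0142 0.0093
0.082 (array([-0.0024,  0.0651]), np.float64(0.00048), 1400) -0.014 0.0091
0.092 (array([-0.0003,  0.0627]), np.float64(0.00542), 2492) -0.02 0.0199
0.102 (array([0.0098, 0.0535]), np.float64(0.00227), 409) -0.0199 0.02
held (array([-0.0018,  0.066 ]), np.float64(0.00154), 2309)
face y 0.01206846893200765 [ 0.0651545  -0.00801385  0.00840515]
```

View pics/w12.png

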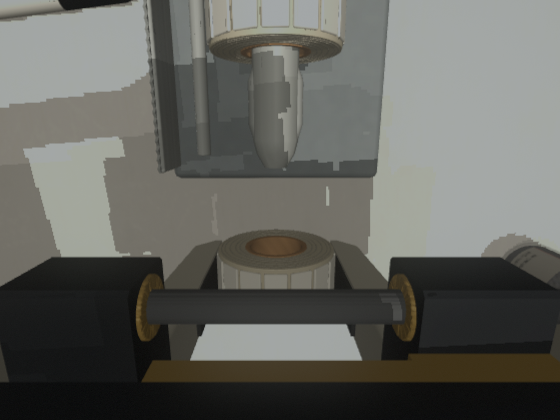

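```bash
python3 -m inch '[[[-0.02,0.3,-0.01],[0,0,0]],[[-0.02,0.6,-0.01],[0,0,0]],[[-0.02,0.9,-0.01],[0,0,0]],[[-0.02,1.2,-0.01],[0,0,0]],[[-0.02,1.4,-0.01],[0,0,0]],[[-0.02,1.4,-0.01],[0,0,0]]]' | grep -E 'pos|force'
python3 -m inch '[[[0,0.3,0],[0,0,0]],[[0,0.6,0],[0,0,0]],[[0,0.9,0],[0,0,0]],[[0,1.2,0],[0,0,0]],[[0,1.3,0],[0,0,0]],[[0,1.3,0],[0,0,0]],[[0,1.3,0],[0,0,0]]]' | grep -E 'pos|force'
python3 ali.py w13 .028 .0118
```

```text
eef_pos: [0.5176, 0.1197, 0.1458]
ft_force: [-0.1, -0.5, -0.4]
eef_pos: [0.5199, 0.1576, 0.1458]
ft_force: [0.0, -0.1, -0.3]
(16.65, array([0.5199, 0.1575, 0.1458]), [[-0.0, 0.0601, 0.9982], [-0.0001, 0.9982, -0.0601], [-1.0, -0.0001, -0.0]], array([-0.24, -0.16, -1.  ]), 0.5975672035468712)
0.022 (array([0.0079, 0.0508]), np.float64(0.00392), 307) -0.02 0.02
0.032 (array([0.0083, 0.0513]), np.float64(0.00391), 312) -0.02 0.02
0.042 (array([0.0078, 0.0507]), np.float64(0.00405), 320) -0.02 0.02
0.052 (array([0.0057, 0.0503]), np.float64(0.00584), 750) -0.02 0.02
0.062 (array([-0.0016,  0.0604]), np.float64(0.0015), 888) -0.0155 0.0118
0.072 (array([-0.0017,  0.0652]), np.float64(0.00082), 981) -0.0153 0.0116
0.082 (array([-0.001 ,  0.0589]), np.float64(0.00377), 1996) -0.02 0.02
held (array([-0.0018,  0.066 ]), np.float64(0.00159), 2327)
face y 0.0120324284714892 [ 0.03292093 -0.01336549  0.01029298]
```

View pics/w13.png

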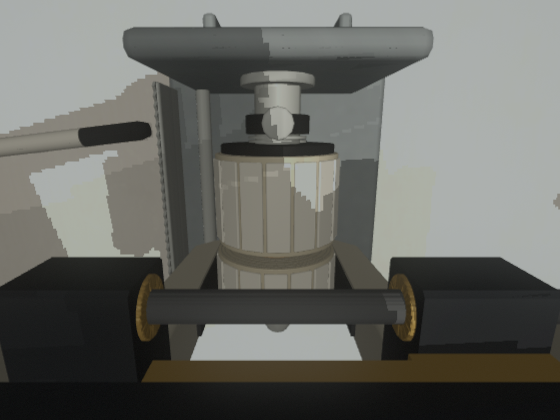

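```bash
python3 -m inch '[[[0,0.1,0],[0,0,0]],[[0,0.14,0],[0,0,0]],[[0,0.14,0],[0,0,0]]]' | grep -E 'pos|force'
python3 -m inch '[[[0,0.02,0],[0,0,0]],[[0,0.02,0],[0,0,0]]]' | grep -E 'pos|force'
python3 -m inch '[[[0,0.02,0],[0,0,0]],[[0,0.02,0],[0,0,0]]]' | grep -E 'pos|force'
```

```text
eef_pos: [0.5202, 0.1619, 0.1459]
ft_force: [-0.5, 1.2, -1.3]
eef_pos: [0.5202, 0.1624, 0.1458]
ft_force: [-0.4, 0.1, -0.7]
eef_pos: [0.5202, 0.1628, 0.1458]
ft_force: [-0.3, -4.2, -0.3]
```

```bash
python3 -m inch '[[[0,0.02,0],[0,0,0]],[[0,0.02,0],[0,0,0]]]' | grep -E 'pos|force'
python3 -m inch '[[[0,0.02,0],[0,0,0]],[[0,0.02,0],[0,0,0]]]' | grep -E 'pos|force'
```

```text
eef_pos: [0.5203, 0.1633, 0.1458]
ft_force: [-0.3, -5.6, 0.2]
eef_pos: [0.5203, 0.1638, 0.1458]
ft_force: [-0.4, -7.3, 0.2]
```

```bash
python3 -m inch '[[[0,-0.035,0],[0,0,0]],[[0,-0.035,0],[0,0,0]]]' | grep -E "pos|force"; python3 -m inch '[[[0,0,0],[0,0,0]],[[0,0,0],[0,0,0]],[[0,0,0],[0,0,0]],[[-0.5,0,0],[0,0,0]],[[-2,0,0],[0,0,0]],[[-3.3,0,0],[0,0,0]],[[-3.5,0,0],[0,0,0]],[[-3.5,0,0],[0,0,0]]]' 76
python3 - <<'E'
from h import *
s,p=shot("wrist","w14");print(st())
p=shot("scene","s14")[1]; cv2.imwrite("pics/s14z.png",cv2.resize(p["pixels"][160:280,180:410,::-1],None,fx=3.4,fy=3.4,interpolation=cv2.INTER_CUBIC))
E
```

```text
eef_pos: [0.5203, 0.163, 0.1458]
ft_force: [-1.0, -5.4, -0.3]
clock: 18.75
eef_pos: [0.5206, 0.1634, 0.2531]
tcp_rot: [[0.003, 0.06, 0.998], [0.001, 0.998, -0.06], [-1.0, 0.001, 0.003]]
ft_force: [-0.1, -0.2, -0.7]
gripper_width: 0.819
(18.8, array([0.5202, 0.1632, 0.2512]), [[0.0008, 0.06, 0.9982], [0.0003, 0.9982, -0.06], [-1.0, 0.0003, 0.0008]], array([-0.31,  0.61, -0.05]), 0.8159068269323276)
```

View pics/w14.png

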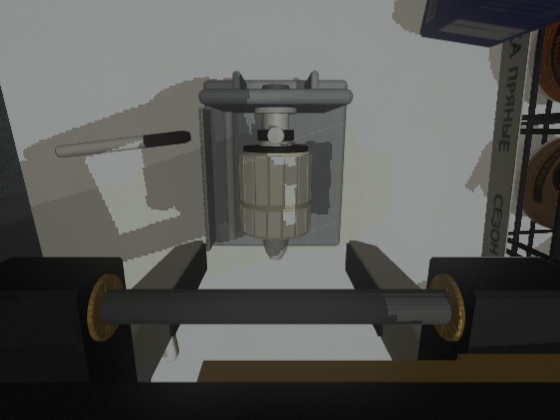

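View pics/s14z.png

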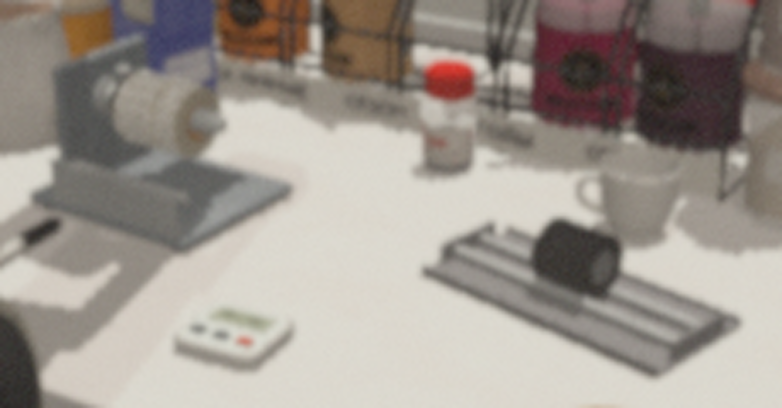

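```bash
python3 -m inch '[[[0,-1.5,0.2],[0,0,0]],[[0,-3,0.4],[0.5,0,0]],[[0,-4.5,0.6],[1,0,0]],[[0,-6,0.8],[1.5,0,0]],[[0,-7.5,1],[1.75,0,0]],[[0,-9,1.1],[1.75,0,0]],[[0.6,-10.4,1.207],[1.75,0,0]],[[2,-10.69,1.207],[1.75,0,0]],[[3.4,-10.69,1.207],[1.75,0,0]],[[4,-10.69,1.207],[1.75,0,0]],[[4,-10.69,1.207],[1.75,0,0]],[[4,-10.69,1.207],[1.75,0,0]]]' 70
python3 - <<'E'
from h import *
s,p=shot("wrist","w15"); print(st())
H=np.array(p["hand_eye"]); P=cloud(p["depth"],p["camera_matrix"],H); ok=p["depth"]>0
x,y,z=P[...,0],P[...,1],P[...,2]
q=P[ok&(abs(z)<.03)&(x>.06)&(x<.11)&(y>-.04)&(y<.06)]
print(len(q),cv2.minAreaRect((q[:,1:]*1000).astype(np.float32)),q[:,0].min())
E
```

```text
clock: 20.05
eef_pos: [0.537, -0.159, 0.1307]
tcp_rot: [[-0.001, 0.241, 0.971], [0.0, 0.971, -0.241], [-1.0, 0.0, -0.001]]
ft_force: [0.2, -0.4, 1.1]
gripper_width: 0.751
(20.1, array([ 0.5374, -0.1591,  0.1317]), [[0.0006, 0.2408, 0.9706], [-0.0002, 0.9706, -0.2408], [-1.0, -0.0001, 0.0006]], array([ 1.2 ,  0.3 , -0.23]), 0.7545413710361232)
6478 ((0.35436439514160156, -1.4065494537353516), (44.47238540649414, 46.03852462768555), 0.0073483954183757305) 0.07185357741723974
```

View pics/w15.png

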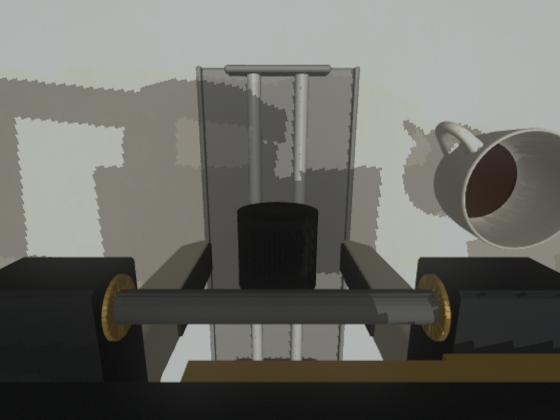

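```bash
python3 -m inch '[[[0.6,0,0.02],[0,0,0]],[[1.08,0,0.02],[0,0,0]],[[1.08,0,0.02],[0,0,0]],[[1.08,0,0.02],[0,0,0]],[[1.08,0,0.02],[0,0,0]]]' | grep -E "pos|force"; python3 -m inch '[[[0,0,0],[0,0,0]],[[0,0,0],[0,0,0]],[[0,0,0],[0,0,0]],[[0,0,0],[0,0,0]],[[0,0,0],[0,0,0]],[[0,0,0],[0,0,0]],[[0,0,0],[0,0,0]]]' 40
python3 - <<'E'
from h import *
s,p=shot("wrist","w16"); print(st())
a=p["pixels"][150:300,180:380,::-1].astype(float); a=255*(a/255)**.4
cv2.imwrite("pics/w16z.png",cv2.resize(a.astype(np.uint8),None,fx=3.5,fy=3.5,interpolation=cv2.INTER_CUBIC))
E
```

```text
eef_pos: [0.5381, -0.1593, 0.0994]
ft_force: [0.7, 0.9, 1.0]
clock: 21.3
eef_pos: [0.5378, -0.1592, 0.0986]
tcp_rot: [[0.0, 0.241, 0.971], [-0.0, 0.971, -0.241], [-1.0, -0.0, 0.0]]
ft_force: [-1.5, -0.3, 2.6]
gripper_width: 0.489
(21.35, array([ 0.5378, -0.1592,  0.0986]), [[0.0001, 0.2409, 0.9705], [-0.0001, 0.9705, -0.2409], [-1.0, -0.0, 0.0002]], array([-0.86, -0.53,  2.53]), 0.495260422715674)
```

View pics/w16z.png

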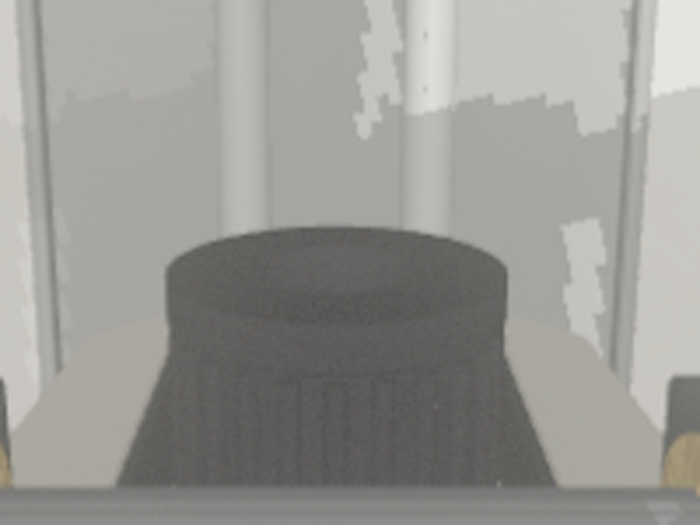

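```bash
python3 - <<'E'
from h import *
p=np.load("pics/w16.npz")
s=manip.observe(); H=np.linalg.inv(np.block([[np.array(s["tcp_rot"]),np.array(s["eef_pos"])[:,None]],[np.zeros((1,3)),1]]))@p["T"]
P=cloud(p["depth"],p["K"],H)
for u in (276,):
    for v in range(205,262,2): print(v,np.round(P[v,u],4),p["pixels"][v,u])
E
```

```text
205 [ 0.0926  0.0262 -0.0019] [88 87 83]
207 [ 0.0921  0.0252 -0.0019] [86 86 83]
209 [ 0.0923  0.024  -0.0019] [87 86 82]
211 [ 0.0929  0.0227 -0.0019] [87 86 83]
213 [ 0.0919  0.0218 -0.0019] [80 80 76]
215 [ 0.0856  0.0223 -0.0019] [24 23 23]
217 [ 0.0824  0.022  -0.0019] [24 25 23]
219 [ 0.0771  0.0224 -0.0019] [24 23 21]
221 [ 0.0753  0.0219 -0.0019] [25 25 24]
223 [ 0.0756  0.0207 -0.0019] [26 25 24]
225 [ 0.0757  0.0197 -0.0019] [26 26 24]
227 [ 0.075   0.0188 -0.0019] [23 24 23]
229 [ 0.0758  0.0175 -0.0019] [23 23 23]
231 [ 0.0761  0.0163 -0.0019] [24 24 24]
233 [ 0.0759  0.0153 -0.0019] [23 22 22]
235 [ 0.0512  0.0224 -0.0019] [18 17 17]
237 [ 0.0493  0.0221 -0.0019] [18 19 19]
239 [ 0.0467  0.0221 -0.0019] [18 18 18]
241 [ 0.0439  0.0222 -0.0019] [18 18 17]
243 [ 0.0422  0.0219 -0.0019] [20 19 20]
245 [ 0.0423  0.021  -0.0019] [22 22 22]
247 [ 0.0411  0.0206 -0.0019] [22 21 20]
249 [ 0.0418  0.0195 -0.0019] [21 20 20]
251 [ 0.0425  0.0184 -0.0019] [20 20 20]
253 [ 0.0417  0.0178 -0.0019] [18 17 18]
255 [ 0.0421  0.0167 -0.0019] [21 19 19]
257 [ 0.0419  0.016  -0.0019] [18 18 18]
259 [ 0.0425  0.0149 -0.0019] [18 17 17]
261 [ 0.0419  0.0142 -0.0019] [20 20 17]
```

```bash
python3 -m inch '[[[-0.8,0,0],[0,0,0]],[[-1.8,0.6,-0.2],[0,0,0]],[[-2,2.1,-0.8],[-0.6,0,0]],[[-2,3.6,-1.4],[-1.2,0,0]],[[-1.9,5.1,-1.9],[-1.75,0,0]],[[-1.7,6.4,-2.3],[-1.75,0,0]],[[-1.553,7.4,-2.6],[-1.75,0,0]],[[-1.553,7.725,-2.666],[-1.75,0,0]],[[-1.553,7.725,-2.666],[-1.75,0,0]],[[-1.553,7.725,-2.666],[-1.75,0,0]],[[-1.553,7.725,-2.666],[-1.75,0,0]],[[-1.553,7.725,-2.666],[-1.75,0,0]]]'
python3 ali.py w17 .023 .0221
```

```text
clock: 22.55
eef_pos: [0.5161, 0.084, 0.1452]
tcp_rot: [[0.0, 0.061, 0.998], [-0.0, 0.998, -0.061], [-1.0, -0.0, 0.0]]
ft_force: [-0.4, -0.1, 0.5]
gripper_width: 0.492
(22.6, array([0.5161, 0.0841, 0.1451]), [[0.0001, 0.0613, 0.9981], [-0.0001, 0.9981, -0.0613], [-1.0, -0.0001, 0.0001]], array([ 0.13, -0.73, -0.12]), 0.4936842941667395)
0.042 (array([-0.0022,  0.0668]), np.float64(0.00112), 667) -0.0114 0.007
0.052 (array([-0.0023,  0.0647]), np.float64(0.00047), 1123) -0.0139 0.0091
0.062 (array([-0.0018,  0.0642]), np.float64(0.00433), 787) -0.02 0.02
0.072 (array([0.0103, 0.0536]), np.float64(0.00158), 309) -0.0198 0.0199
0.082 (array([0.0097, 0.0534]), np.float64(0.00216), 324) -0.02 0.0199
0.092 (array([0.0105, 0.0541]), np.float64(0.00096), 347) -0.0199 0.02
0.102 (array([0.0107, 0.0543]), np.float64(0.00064), 327) -0.0189 0.02
held (array([-0.0019,  0.0653]), np.float64(0.00109), 4167)
face y 0.022405774788123785 [ 0.07514453 -0.0012827   0.01814355]
```

View pics/w17.png

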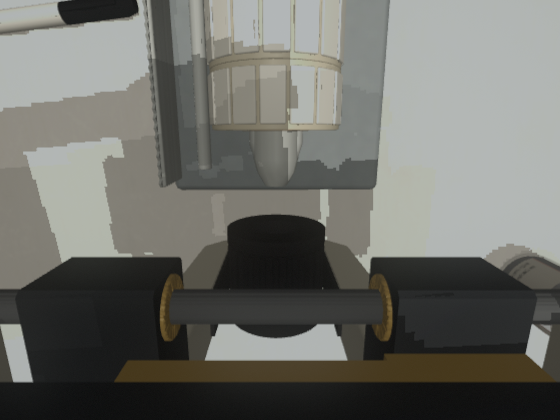

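```bash
python3 -m inch '[[[0,0.3,-0.01],[0,0,0]],[[0,0.6,-0.01],[0,0,0]],[[0,0.8,-0.01],[0,0,0]],[[0,0.9,-0.01],[0,0,0]],[[0,0.9,-0.01],[0,0,0]]]' | grep -E "pos|force"; python3 -m inch '[[[0,0.05,0],[0,0,0]],[[0,0.1,0],[0,0,0]],[[0,0.1,0],[0,0,0]]]' | grep -E "pos|force"
python3 -c "
from h import *
print(st())"
```

```text
eef_pos: [0.5172, 0.1125, 0.145]
ft_force: [0.2, -0.9, -0.5]
eef_pos: [0.5175, 0.115, 0.145]
ft_force: [-0.3, 0.6, -0.2]
(23.4, array([0.5175, 0.115 , 0.145 ]), [[0.0, 0.0601, 0.9982], [-0.0, 0.9982, -0.0601], [-1.0, -0.0, 0.0]], array([-0.27,  0.61, -0.24]), 0.49157169265586287)
```

```bash
python3 -m inch '[[[0,0.04,0],[0,0,0]],[[0,0.08,0],[0,0,0]],[[0,0.08,0],[0,0,0]]]' | grep -E "pos|force"; python3 -m inch '[[[0,0.04,0],[0,0,0]],[[0,0.08,0],[0,0,0]],[[0,0.08,0],[0,0,0]]]' | grep -E "pos|force"
```

```text
eef_pos: [0.5176, 0.1174, 0.145]
ft_force: [0.1, 0.9, 0.8]
eef_pos: [0.5178, 0.1198, 0.1451]
ft_force: [0.6, 0.5, 0.2]
```

```bash
python3 -m inch '[[[0,0.04,0],[0,0,0]],[[0,0.06,0],[0,0,0]],[[0,0.06,0],[0,0,0]]]' | grep -E "pos|force"; python3 -m inch '[[[0,0.04,0],[0,0,0]],[[0,0.06,0],[0,0,0]],[[0,0.06,0],[0,0,0]]]' | grep -E "pos|force"
```

```text
eef_pos: [0.518, 0.1215, 0.1452]
ft_force: [3.0, -1.4, -0.1]
eef_pos: [0.518, 0.1234, 0.145]
ft_force: [1.4, -1.3, -1.8]
```

```bash
python3 -m inch '[[[0,0.03,0],[0,0,0]],[[0,0.03,0],[0,0,0]]]' | grep -E "pos|force"; python3 -m inch '[[[0,0.03,0],[0,0,0]],[[0,0.03,0],[0,0,0]]]' | grep -E "pos|force"
```

```text
eef_pos: [0.518, 0.1244, 0.145]
ft_force: [1.9, -1.7, -0.3]
eef_pos: [0.518, 0.1253, 0.145]
ft_force: [2.8, 0.3, 0.1]
```

```bash
python3 -m inch '[[[0,0.03,0],[0,0,0]],[[0,0.03,0],[0,0,0]]]' | grep -E "pos|force"; python3 -m inch '[[[0,0.02,0],[0,0,0]],[[0,0.02,0],[0,0,0]]]' | grep -E "pos|force"
```

```text
eef_pos: [0.5181, 0.1261, 0.145]
ft_force: [1.0, -1.0, -0.8]
eef_pos: [0.5181, 0.1267, 0.145]
ft_force: [2.2, -1.3, -0.6]
```

```bash
python3 -m inch '[[[0,0.02,0.01],[0,0,0]],[[0,0.02,0.015],[0,0,0]]]' | grep -E "pos|force"; python3 -m inch '[[[0,0.02,0],[0,0,0]],[[0,0.02,0],[0,0,0]]]' | grep -E "pos|force"; python3 ali.py w18 .023 .0221
```

```text
eef_pos: [0.5186, 0.1272, 0.145]
ft_force: [0.9, -1.9, -1.5]
eef_pos: [0.5186, 0.1278, 0.1449]
ft_force: [0.4, -3.2, -1.6]
(25.85, array([0.5186, 0.1278, 0.145 ]), [[-0.0002, 0.06, 0.9982], [0.0, 0.9982, -0.06], [-1.0, 0.0, -0.0002]], array([ 0.18, -2.42, -1.11]), 0.49143894146545775)
0.032 (array([0.0103, 0.0532]), np.float64(0.0016), 206) -0.0199 0.02
0.042 (array([0.0095, 0.0529]), np.float64(0.00271), 273) -0.02 0.02
0.052 (array([0.0107, 0.0538]), np.float64(0.00085), 234) -0.0199 0.02
0.062 (array([0.0106, 0.0537]), np.float64(0.00097), 245) -0.0197 0.02
0.072 (array([0.0107, 0.0538]), np.float64(0.00085), 263) -0.02 0.02
0.082 (array([0.0077, 0.0515]), np.float64(0.00399), 349) -0.02 0.02
0.092 (array([-0.0021,  0.0478]), np.float64(0.00328), 1148) -0.016 0.0116
0.102 (array([-0.0021,  0.0643]), np.float64(0.00071), 698) -0.0156 0.0111
0.112 (array([-0.0016,  0.0645]), np.float64(0.00362), 995) -0.02 0.02
held (array([-0.0019,  0.0653]), np.float64(0.00109), 4172)
face y 0.024279256405427968 [-0.2906405   0.02764563  0.03637206]
```

View pics/w18.png

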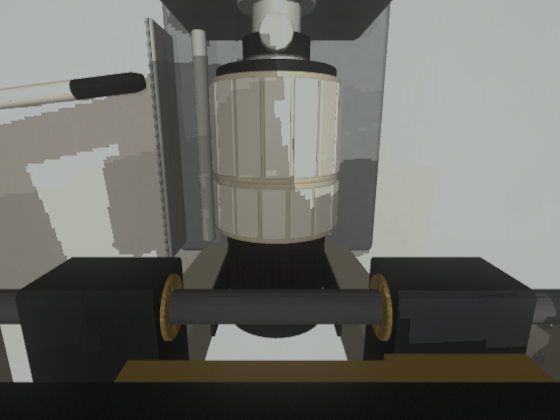

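```bash
python3 -m inch '[[[0,0.015,0],[0,0,0]],[[0,0.015,0],[0,0,0]]]' | grep -E "pos|force"; python3 -m inch '[[[0,0.015,0],[0,0,0]],[[0,0.015,0],[0,0,0]]]' | grep -E "pos|force"
```

```text
eef_pos: [0.5187, 0.1282, 0.145]
ft_force: [-0.3, -3.3, -1.1]
eef_pos: [0.5186, 0.1284, 0.145]
ft_force: [-0.8, -5.8, 0.0]
```

```bash
python3 -m inch '[[[0,0.015,0],[0,0,0]],[[0,0.015,0],[0,0,0]]]' | grep -E "pos|force"
```

```text
eef_pos: [0.5187, 0.1287, 0.145]
ft_force: [-0.0, -8.2, -0.6]
```

```bash
python3 -m inch '[[[0,0.015,0],[0,0,0]],[[0,0.015,0],[0,0,0]]]' | grep -E "pos|force"
```

```text
eef_pos: [0.5187, 0.129, 0.145]
ft_force: [-1.6, -8.5, 0.6]
```

```bash
python3 -m inch '[[[0,0.015,0],[0,0,0]],[[0,0.015,0],[0,0,0]]]' | grep -E "pos|force"; python3 -c "
from h import *
for i in range(3): manip.snapshot('wrist'); print(st()[1],st()[3])"
```

```text
eef_pos: [0.5187, 0.1293, 0.1449]
ft_force: [-1.8, -10.7, 0.2]
[0.5187 0.1294 0.1449] [ -1.57 -10.82   0.16]
[0.5187 0.1293 0.1449] [ -1.55 -10.31   0.51]
[0.5187 0.1293 0.1449] [ -1.79 -10.97   1.11]
```

```bash
python3 -m inch '[[[0,0.015,0],[0,0,0]],[[0,0.015,0],[0,0,0]]]' | grep -E "pos|force"; python3 -c "
from h import *
for i in range(3): manip.snapshot('wrist'); print(st()[1],st()[3])"
```

```text
eef_pos: [0.5187, 0.1297, 0.1449]
ft_force: [-0.9, -12.3, -0.1]
[0.5187 0.1297 0.1449] [ -1.76 -11.9    0.86]
[0.5187 0.1297 0.1449] [ -1.32 -11.58   0.87]
[0.5187 0.1297 0.1449] [ -1.08 -11.65   0.62]
```

```bash
python3 -m inch '[[[0,0.013,0],[0,0,0]],[[0,0.013,0],[0,0,0]],[[0,0.013,0],[0,0,0]]]' | grep -E "pos|force"; python3 -c "
from h import *
for i in range(3): manip.snapshot('wrist'); print(st()[1],st()[3])"
```

```text
eef_pos: [0.5187, 0.1299, 0.1449]
ft_force: [-1.2, -13.4, 0.9]
[0.5187 0.1299 0.1449] [ -1.96 -14.19   0.97]
[0.5188 0.1299 0.1449] [ -1.52 -13.71   0.39]
[0.5187 0.1299 0.1449] [ -0.97 -13.23   0.31]
```

```bash
python3 -m inch '[[[0,0,0],[0,0,0]],[[0,0,0],[0,0,0]],[[0,0,0],[0,0,0]],[[0,0,0],[0,0,0]],[[0,0,0],[0,0,0]]]' 72
python3 -m inch '[[[-0.3,0,0],[0,0,0]],[[-1,0,0],[0,0,0]],[[-2.2,0,0],[0,0,0]],[[-3.3,0,0],[0,0,0]],[[-3.5,0,0],[0,0,0]],[[-3.5,0,0],[0,0,0]],[[-3.5,0,0],[0,0,0]]]'
python3 - <<'E'
from h import *
s,p=shot("wrist","w19");print(st())
p=shot("scene","s19")[1]; cv2.imwrite("pics/s19z.png",cv2.resize(p["pixels"][160:280,180:410,::-1],None,fx=3.4,fy=3.4,interpolation=cv2.INTER_CUBIC))
E
```

```text
clock: 28.3
eef_pos: [0.5189, 0.131, 0.1451]
tcp_rot: [[0.0, 0.06, 0.998], [0.0, 0.998, -0.06], [-1.0, 0.0, 0.0]]
ft_force: [-0.6, 0.2, -0.3]
gripper_width: 0.771
clock: 29.0
eef_pos: [0.5186, 0.1308, 0.2491]
tcp_rot: [[-0.001, 0.06, 0.998], [-0.0, 0.998, -0.06], [-1.0, -0.0, -0.001]]
ft_force: [0.3, 0.7, -1.3]
gripper_width: 0.774
(29.05, array([0.5185, 0.1308, 0.2487]), [[-0.0017, 0.0601, 0.9982], [-0.0003, 0.9982, -0.0601], [-1.0, -0.0004, -0.0017]], array([-0.35,  1.06,  0.15]), 0.7762363907400976)
```

View pics/w19.png

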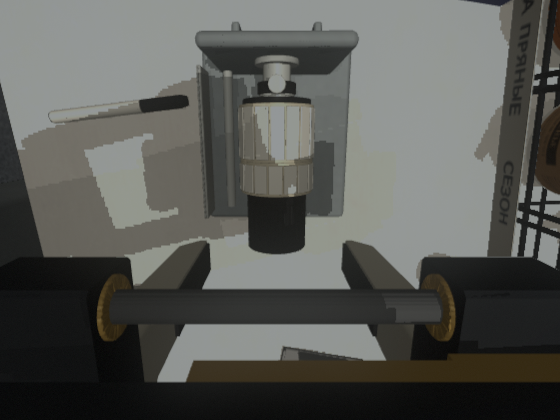

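View pics/s19z.png

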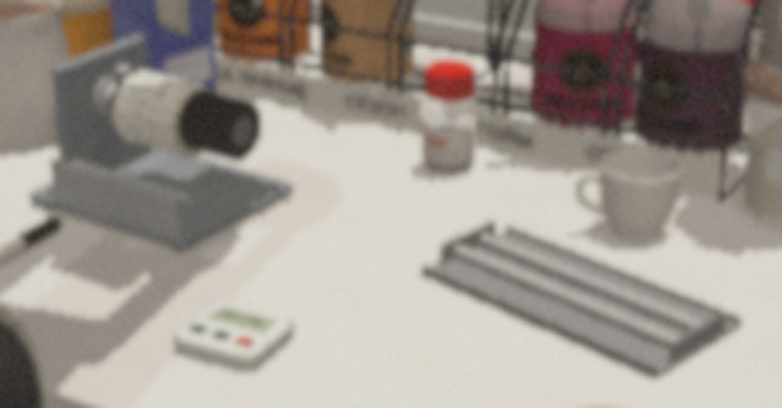

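```bash
python3 -m inch '[[[-1,-0.5,0],[0,0,0]],[[-1,-0.5,0],[0,0,0]],[[-1,-0.5,0],[0,0,0]],[[-1,-0.5,0],[0,0,0]],[[-1,-0.5,0],[0,0,0]],[[-1,-0.5,0],[0,0,0]]]' | grep pos
cat > fin.py <<'E'
from h import *
import sys
a=np.array([.0601,.9982]); n=np.array([.9982,-.0601])
def rep(fn):
    z=np.load(f"pics/{fn}.npz"); P=cloud(z["depth"],z["K"],z["T"]); ok=z["depth"]>0
    d=P[...,:2]-np.array([.521+.0601*(.1266-.2),.1266]); s=d@a*1000; l=d@n*1000; Z=P[...,2]*1000
    m=ok&(abs(l)<9)&(Z>85)&(Z<125)&(s>-45)&(s<125)
    print(fn,[(k,round(float(np.percentile(Z[m&(s>=k)&(s<k+4)],60)),1)) for k in range(-40,100,4) if (m&(s>=k)&(s<k+4)).sum()>5])
    for nm,lo,hi,R in [("cap",-12,18,23),("narrow",27,42,28),("wide",52,82,28)]:
        q=ok&(abs(l)<26)&(Z>80+R*.45-2)&(Z<115)&(s>lo)&(s<hi); S=np.c_[s[q],l[q],Z[q]]
        f=lambda t: np.hypot(S[:,1]-t[0]-t[2]*(S[:,0]-(lo+hi)/2),S[:,2]-t[1]-t[3]*(S[:,0]-(lo+hi)/2))-R
        r=least_squares(f,[0,80,0,0],loss="soft_l1",f_scale=.4); print(nm,r.x.round(3),abs(r.fun).mean().round(2))
rep("w19")
s,p=shot("wrist","w20"); print(st()); rep("w20")
for o in ["espresso_cup","marker","timer","tape_roll"]: pass
E
python3 fin.py
```

```text
eef_pos: [0.5178, 0.116, 0.2793]
w19 [(-20, 102.9), (-16, 102.7), (-12, 102.0), (-8, 102.2), (-4, 102.2), (0, 102.0), (4, 102.2), (8, 102.0), (12, 102.1), (16, 102.5), (20, 103.1), (24, 105.7), (28, 106.2), (32, 106.2), (36, 106.4), (40, 106.2), (44, 106.0), (48, 105.8), (52, 106.3), (56, 106.4), (60, 106.2), (64, 106.3), (68, 106.4), (72, 106.3), (76, 106.2), (80, 106.1), (84, 106.0), (88, 105.3), (92, 104.0), (96, 107.3)]
cap [-1.5800e-01  7.9348e+01 -7.0000e-03 -0.0000e+00] 0.69
narrow [-3.350e-01  7.858e+01 -8.000e-03  7.000e-03] 0.47
wide [-3.800e-01  7.861e+01 -2.000e-03 -0.000e+00] 0.5
(29.75, array([0.5179, 0.116 , 0.2795]), [[-0.0007, 0.0598, 0.9982], [-0.0001, 0.9982, -0.0598], [-1.0, -0.0001, -0.0007]], array([0.93, 0.15, 0.52]), 0.7765878216262947)
w20 [(-20, 103.0), (-16, 102.9), (-12, 102.3), (-8, 102.1), (-4, 102.4), (0, 102.3), (4, 102.3), (8, 102.4), (12, 102.2), (16, 102.5), (20, 103.1), (24, 105.7), (28, 106.2), (32, 106.3), (36, 106.4), (40, 106.3), (44, 106.2), (48, 105.8), (52, 106.3), (56, 106.4), (60, 106.3), (64, 106.4), (68, 106.4), (72, 106.5), (76, 106.3), (80, 106.5), (84, 106.3), (88, 105.3), (92, 104.7), (96, 107.2)]
cap [-1.6300e-01  7.9362e+01 -8.0000e-03  0.0000e+00] 0.73
narrow [-3.4100e-01  7.8645e+01 -3.0000e-03  1.0000e-03] 0.49
wide [-3.9900e-01  7.8671e+01 -6.0000e-03  1.0000e-03] 0.52
```

```bash
python3 - <<'E'
import cv2
a=cv2.imread("pics/w20.png")[40:280,180:370]
cv2.imwrite("pics/w20z.png",cv2.resize(a,None,fx=2.5,fy=2.5,interpolation=cv2.INTER_CUBIC))
E
```

```text
(no output)
```

View pics/w20z.png

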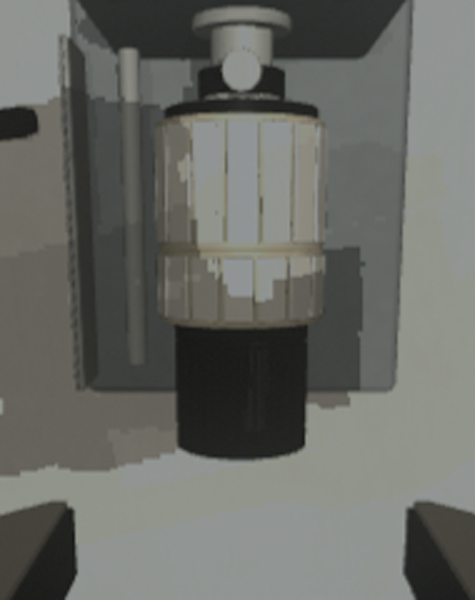

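```bash
python3 -c "
from station import manip
print(manip.job_done())"
```

```text
the job is handed in; nothing more can be done
None
```

The dispenser is loaded and the job is handed in, after about 30 s of the 72 s allowed. No verdict was reported.

- **Loading:** I put the wide roll on first, then the narrow roll, then the end cap with its open end first. For both rolls I felt the brake disc's spring, then eased off before letting go.
- **Pressing force:** The wrist read about 13.5 N at the end of the cap push. Sliding along the leaves had taken about 3 N just before contact, so roughly 10 N was on the rolls. This is worked out from the wrist reading, not measured directly.
- **Last checks:** The last pictures show the order disc, wide roll, narrow roll, cap with no visible gaps. The fitted axes lie within 0.5 mm sideways and 1.5 mm in height of the spindle's axis. Tilt was under 0.01 rad, and two pictures 0.7 s apart showed no creep. The gripper is clear.
- **Not confirmed:** I could not measure the force left between cap and rolls after letting go. When the fingers opened, the arm sprang forward about 1 mm. I did not measure the bystanders again at the end; nothing in the pictures suggested the arm had touched them.

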